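Mount a cooler on the twin studs of a test bench

ROBOT

A 6-joint arm with a two-finger parallel gripper is mounted at the origin on the work surface. World frame = base frame: x ahead of the robot, y to its left, z up, the work surface at z = 0. Lengths are in mm, angles in rad, forces in N, time in s.
With the tool pointing down it reaches from about 275 to 750 mm from the base axis. Payload 10.2 kg.
Tool frame: the origin (TCP) lies midway between the tips of the shut fingers; the grasp point (between the pads) lies 19 mm behind it; x points along the fingers, y is the direction in which the jaws open and shut, and the axes are right-handed (so a half turn about x gives the same grasp; the last joint's range is limited). The gripper opens to 85 mm and grips with 20 to 120 N. Pads are 22 mm wide; open, the fingers measure 114 mm over their backs; the gripper's body (76 mm by 85 mm) begins 54 mm behind the grasp point. The pads swing forward as they close: fully open they stand 13 mm farther back than shut.
Start: joints at [-1.368, 0.313, 1.498, -0, 1.331, -0.223], TCP at [216.839, -478.134, 231.294] pointing down, gripper open.
Joint ranges: [-2.94, 2.94], [-0.97, 2.17], [0.19, 2.56], [-1.23, 4.37], [0.02, 3.11], [-2.88, 2.88]. Speed limits (rad/s): [2.39, 2.39, 3.01, 3.14, 3.14, 3.14].

INTERFACE

Orientations are given as a unit quaternion [w, x, y, z].
In Python, from rig import ctrl gives the robot as it stands.
- The arm moves only by the tool arm_command, never from a script. Its argument "plan" is a list of rows, each a list of 5 numbers: the shift along the tool's x, y, z in m, then the turn about the tool's x in rad, then the opening, from 0 (shut) to 1 (fully open). A call has 1 to 12 rows; each row shifts and turns the commanded pose from where the row before left it, along the tool's axes as they then stand; what a row does not reach is not made up. A row lasts 1/8 s, in which the tool goes at most 62.5 mm and 10.7 degrees, less where a joint would pass 70% of its speed; a pose out of reach is approached as far as the arm can. A call with a gripper value outside its range is refused whole. The fingers move at their own pace and stop on an object; "squeeze" is the grip in N (left out, the last holds). Time passes only in rows, so rows that do not move let the fingers close. It gives the time, the measured TCP pose, the force and the opening at its end, in the units of the state.
- ctrl.sense(): the state, without advancing time (a new reading comes with each control period).
- ctrl.capture(name): name is "side" or "top"; returns a dict with "color" (400x640x3 uint8, red, green, blue), "fx", "fy", "cx", "cy" (pixels), "xyz" and "orientation" of the camera in the world. Camera axes: x right, y up, looking along -z (the intrinsics and any distortion apply to the point x, -y, -z); pixel columns grow to the right and rows downward; lengths in mm; the calibration is good to about 2 mm. A picture is of the moment at which its call begins. There is no depth.
- ctrl.finish_job(): hands the job in, once; it reports no verdict.
Trained networks look in the newest picture that a camera, given by its name, has taken for a name from the list of things; names that differ only in an ending like _2 or _b are one class to them, and where a whole thing is asked for, a point or a joint stands for the part that bears it (a point fixed in the world has none). Each returns a list of dicts, best first, with "score" (0 to 1); they miss things now and then, are a little off and sometimes report something else, mostly with a low value. They report only what shows in the picture. A call takes as long as a camera call.
- ctrl.spot_in(camera, query): "uv" ([column, row] in pixels, amid what is visible of it).
- ctrl.regions_of(camera, query): "mask" (400x640 bool, what is visible of it) and "uv" ([column, row] in pixels, amid what is visible of it).
- ctrl.place_of(camera, query): "uv" ([column, row] in pixels: a listed point, or the origin of a listed thing).
The state is a dict: "time_s": time; "joints": joint angles; "dq": joint speeds; "tau": joint torques, N m; "eef_pos": TCP position; "ee_rot": TCP orientation; "force": force on the tool from outside, world axes, zero at the start; "wrist_torque": the same for the moment, N m; "grip_width": opening from 0.0 (shut) to 1.0 (fully open).
Only numpy, scipy, OpenCV 4.12 (cv2) and the standard library are available. Lean on these libraries where they do the work, as an engineer would, in place of code of your own. Each camera call takes 0.05 s, during which the arm holds its last target.

TASK

On the open test bench, swing the red catch wide open. Pick up the cooler, set it down gently over both brass studs through the wide ends of its two keyholes and let it go so that it sits flat on the board, then push it along until both studs are fully home in the narrow ends of the slots, and finally swing the catch fully shut behind it. Keep the cooler upright and do not shift or topple the flask, the mug or the carton.

Things in the scene. Friction and masses are not known exactly. Their poses are not given: they have to be found in the camera images.
- bench: Fixed open test bench: dark deck 224 x 226 mm on feet; the flat top of its green mainboard is 44 mm above the table. Origin on the table under the midpoint of the two studs, z up; x is the direction in which the cooler is slid home (to the robot's left, yaw 1.1 to 2.0 rad); studs at y = +52 and -52 mm, x = 0.
- land (a point): Point on the board (bench x = -11, y = 0, z = 44 mm) where the cooler's origin lies, yaw equal to the bench's, when the studs are centred in the wide holes.
- home (a point): Point on the board (bench x = +14, y = 0, z = 44 mm) where the cooler's origin lies when fully home.
- memory (a point): Middle of the top of two fixed black memory modules, 24 mm high above the board, along bench x: x -60 to +70, y +85 to +101 mm.
- fins (a point): Middle of the top of a fixed finned block, 22 mm high above the board: bench x +74 to +94, y -60 to +60 mm. A steel block of like height fills x +10 to +80, y -84 to -106 mm; four capacitors 11 mm high stand at x = -88, y = +22 to +64 mm.
- stud_a (a point): Top of the brass stud at bench y = +52 mm, 60 mm above the table. Shank 8 mm in diameter; domed head 16 mm in diameter, its underside 8 mm and its top 16 mm above the board, tapering to 9 mm at the top.
- stud_b (a point): Top of the like stud at bench y = -52 mm.
- cooler: Loose cooler, 0.45 to 0.8 kg: copper plate 6 mm thick, x -36 to +48, y -70 to +70 mm, and on it an upright square aluminium pot 46 x 46 mm, 75 mm high (top 81 mm), open at the top (walls 5 mm), faces square to x and y. Origin: on the plate's underside below the pot's axis, z up. Orange stripe along the +x edge. Starts upright on the table at one of four places to the robot's right, yaw 0.3 to 2.8 rad.
- wide_a (a point): Middle of the wide end of the keyhole at cooler x = +11, y = +52 mm, on the underside; goes over stud_a. The wide end is 22 mm square and narrows by 45 degree lead-ins into a slot 12 mm wide running towards cooler -x.
- wide_b (a point): The same at cooler x = +11, y = -52 mm; goes over stud_b.
- slot_a (a point): Where the centre of stud_a's shank lies when home in its slot (cooler x = -14, y = +52 mm, underside).
- slot_b (a point): Where the centre of stud_b's shank lies when home in its slot (cooler x = -14, y = -52 mm, underside).
- catch (a joint): Angle of the red catch (rad), a level bar on a vertical pivot: 0 shut (bar along bench +y from the pivot, 3 mm behind a cooler that is home); grows as its end swings to bench -x; stop at 1.5, wide open. Starts at 0 to 0.45, in the cooler's way; clear of it from 1.2. Stays where left; about 1 N at the knob moves it. Bar 12 mm wide, 85 mm long, 4 to 14 mm above the board.
- catch_knob (a point): Centre of the top of the catch's upright black knob, 14 mm in diameter, standing 47 mm high on the bar; its top is 105 mm above the table, 78 mm from the pivot's axis.
- catch_pivot (a point): The catch's pivot axis, at board height, bench x = -31, y = -88 mm.
- flask: Bystander: steel vacuum flask with a white cap, 66 mm in diameter, 160 mm high; origin at the centre of its foot. Leave alone.
- mug: Bystander: blue open cup, 68 mm in diameter, 85 mm high; origin at the centre of its foot. Leave alone.
- carton: Bystander: cardboard carton 60 x 50 x 55 mm high; origin at the centre of its underside. Leave alone.

How it is judged (in metres and radians):
On the way, in this order (a step that is already met when the one before it is completed fails the run):
1. the catch is swung wide open (value of joint catch above 1.1 rad), for 0.1 s.
2. the cooler sits flat on the board with both studs up through the wide ends of its keyholes, let go of (z of cooler in the frame of bench between 0.04 and 0.0475 m and angle between cooler's own z axis and vertical below 0.06 rad and contact force between the fingers and cooler below 0.2 N and horizontal distance between wide_a and stud_a below 0.012 m and horizontal distance between wide_b and stud_b below 0.012 m), for 0.2 s.
3. the cooler is pushed home: both studs at the narrow ends of the slots, the plate flat (z of cooler in the frame of bench between 0.04 and 0.0475 m and angle between cooler's own z axis and vertical below 0.06 rad and horizontal distance between slot_a and stud_a below 0.006 m and horizontal distance between slot_b and stud_b below 0.006 m), for 0.1 s.
At the end, for the whole second after the job is handed in: The cooler lies flat on the board (underside within 3.5 mm of it, tilt under 0.06 rad), both studs within 6 mm of the narrow ends of their slots, the catch shut to under 0.12 rad, the cooler let go and at rest (all of step 3 and contact force between the fingers and cooler below 0.2 N and value of joint catch below 0.12 rad and linear speed of cooler below 0.02 m/s); the robot touches nothing.
It fails at once if the flask is shifted by more than 30 mm or tipped over (distance of flask from where it was at the start of the episode above 0.03 m or angle between flask's own z axis and vertical above 0.4 rad).
It fails at once if the mug is shifted by more than 30 mm or tipped over (distance of mug from where it was at the start of the episode above 0.03 m or angle between mug's own z axis and vertical above 0.4 rad).
It fails at once if the carton is shifted by more than 30 mm or tipped over (distance of carton from where it was at the start of the episode above 0.03 m or angle between carton's own z axis and vertical above 0.4 rad).
It fails at once if the cooler is tipped by more than 30 degrees (angle between cooler's own z axis and vertical above 0.52 rad).
It fails at once if the cooler is dropped: let go of, it falls faster than 0.6 m/s (from more than about 18 mm) (contact force between the fingers and cooler below 0.2 N and linear speed of cooler above 0.6 m/s).
It also fails if it takes over 72 s, if anything falls off the work surface, if the arm or the gripper's body presses on something with over 40 N, if the wrist force passes 120 N, or if a joint passes its speed limit or range.

## Working session

There is one attempt and no reset: what is moved stays moved. The work goes in short steps, Python scripts to look and compute and a tool call to move; the robot and the scene stay as the last step left them, time stands still between calls to the robot, and variables do not carry over. Pictures are saved under pics/ and viewed, and the job is handed in when it is done.

Besides the shell and the picture viewer there is one more tool, called after "Emit:" in YAML: its name, and indented under it one key for each argument. arm_command: Moves the arm, as the interface text tells. Its arguments: {"type":"object","properties":{"plan":{"type":"array"},"squeeze":{"type":"number"}},"required":["plan"]}

```bash
ls; mkdir -p pics
python3 - <<'E'
from rig import ctrl
import cv2
s=ctrl.sense(); print(s)
for c in ("side","top"):
    d=ctrl.capture(c); cv2.imwrite(f"pics/{c}0.png",d["color"][:,:,::-1]); print({k:v for k,v in d.items() if k!="color"})
    for q in ["stud_a","catch_knob","catch_pivot","wide_a","cooler","land","home","flask","mug","carton","memory","fins","bench","slot_a"]:
        print(c,q,[(r["uv"],round(r["score"],2)) for r in ctrl.place_of(c,q)][:4])
E
```

```text
pics
{'time_s': 0.0, 'joints': array([-1.36839831e+00,  3.13467966e-01,  1.49843785e+00,  2.06615880e-05,
        1.33097813e+00, -2.23394341e-01]), 'dq': array([ 7.70956100e-05, -1.48743480e-03, -5.83339393e-04, -2.19107341e-04,
       -5.11362617e-04, -8.47619764e-04]), 'tau': array([-1.37299830e-03, -4.12263393e+01, -2.59742725e+01, -2.64658074e-04,
        4.10016553e-03,  4.29842282e-05]), 'eef_pos': array([ 216.79216414, -477.87398146,  230.72558689]), 'ee_rot': array([ 0.14894753,  0.6911546 ,  0.14986042, -0.69113082]), 'force': array([-0.20156827, -0.42677996, -0.0605307 ]), 'wrist_torque': array([-0.02846745,  0.03327535, -0.01941683]), 'grip_width': 1.0002630740617084}
{'fx': 493.1577563235175, 'fy': 493.1577563235175, 'cx': 317.7441460504556, 'cy': 201.53799705771522, 'xyz': array([ 118.6638705 ,  623.74175756, 1026.00857622]), 'orientation': array([-0.2689136 , -0.09248086,  0.32353126,  0.90247454])}
side stud_a [([257.5, 296.0], 0.94), ([294.4, 272.4], 0.66)]
side catch_knob [([259.9, 260.1], 0.65)]
side catch_pivot [([235.2, 303.4], 0.7), ([340.9, 153.8], 0.68)]
side 
[... 812 characters left out ...]
3.7, 220.6], 0.79), ([205.2, 199.8], 0.58), ([358.7, 225.6], 0.25)]
top catch_knob [([226.3, 188.6], 0.59), ([382.8, 174.1], 0.51)]
top catch_pivot [([201.5, 185.7], 0.72)]
top wide_a [([392.3, 259.5], 0.79), ([357.9, 226.2], 0.75)]
top cooler [([381.9, 174.2], 0.71), ([379.5, 238.0], 0.56)]
top land [([229.3, 205.8], 0.88), ([262.2, 229.6], 0.69)]
top home [([224.7, 220.8], 0.95), ([254.2, 218.3], 0.41)]
top flask [([382.5, 172.5], 0.86), ([212.5, 245.7], 0.51)]
top mug [([437.7, 166.8], 0.74)]
top carton [([447.7, 234.8], 0.67)]
top memory [([265.6, 225.5], 0.94)]
top fins [([217.8, 247.2], 0.57)]
top bench [([233.5, 214.8], 0.63)]
top slot_a [([395.4, 250.1], 0.9), ([362.8, 221.4], 0.58)]
```

View pics/side0.png

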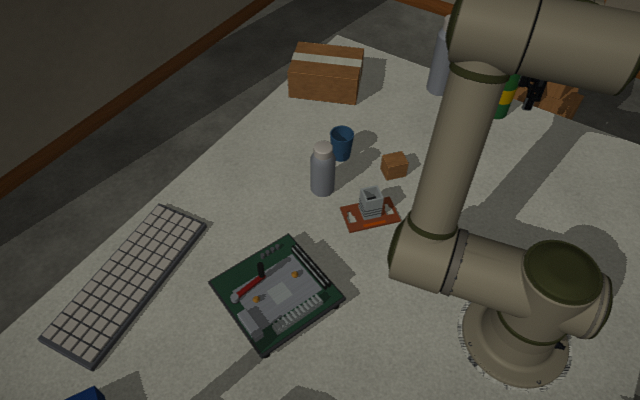

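View pics/top0.png

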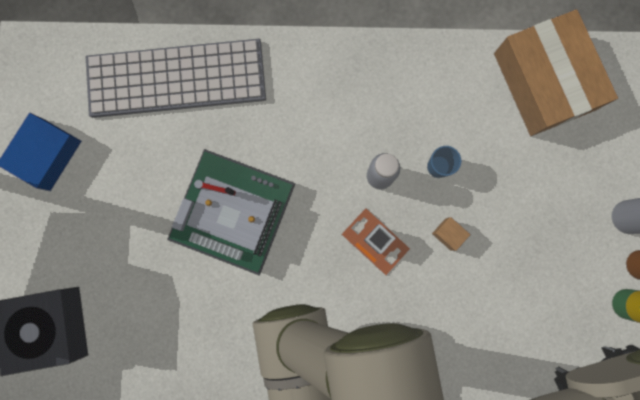

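```bash
cat > h.py <<'E'
import numpy as np
from scipy.spatial.transform import Rotation as R
from scipy.optimize import least_squares
def proj(d,P):
    q=d["orientation"]; M=R.from_quat([q[1],q[2],q[3],q[0]]).as_matrix()
    c=(np.atleast_2d(P)-d["xyz"])@M
    return np.c_[d["cx"]+d["fx"]*c[:,0]/-c[:,2], d["cy"]+d["fy"]*c[:,1]/c[:,2]]
def back(d,uv,z):
    q=d["orientation"]; M=R.from_quat([q[1],q[2],q[3],q[0]]).as_matrix()
    r=M@np.array([(uv[0]-d["cx"])/d["fx"],-(uv[1]-d["cy"])/d["fy"],-1.])
    return d["xyz"]+r*(z-d["xyz"][2])/r[2]
def tf(p,b):
    c,s=np.cos(p[2]),np.sin(p[2]); b=np.asarray(b,float)
    return np.array([p[0]+c*b[0]-s*b[1],p[1]+s*b[0]+c*b[1],b[2]])
BENCH=dict(stud_a=(0,52,60),stud_b=(0,-52,60),catch_pivot=(-31,-88,44),land=(-11,0,44),home=(14,0,44),memory=(5,93,68),fins=(84,0,66),bench=(0,0,0))
COOL=dict(wide_a=(11,52,0),wide_b=(11,-52,0),slot_a=(-14,52,0),slot_b=(-14,-52,0),cooler=(0,0,0))
E
python3 - <<'E'
from rig import ctrl
from h import *
D={c:ctrl.capture(c) for c in ("side","top")}
print(proj(D["top"],[[0,0,0],[217,-478,231]]))
zs=dict(stud_a=60,catch_knob=105,catch_pivot=44,land=44,home=44,memory=68,fins=66,bench=0,wide_a=0,slot_a=0,cooler=0,flask=0,mug=0,carton=0)
for q,z in zs.items():
    for c in D:
        for r in ctrl.place_of(c,q)[:3]: print(q,c,back(D[c],r["uv"],z)[:2].round(),np.round(r["uv"]),round(r["score"],2))
E
```

```text
[[318.62083456 430.68384729]
 [578.06929399 359.43691214]]
stud_a side [467. 154.] [299. 272.] 0.93
stud_a side [506. 256.] [258. 298.] 0.9
stud_a top [469. 158.] [252. 220.] 0.83
stud_a top [ 411. -163.] [396. 249.] 0.6
catch_knob side [532. 199.] [262. 262.] 0.65
catch_knob top [536. 204.] [228. 188.] 0.74
catch_knob top [ 387. -142.] [388. 260.] 0.42
catch_knob top [ 586. -245.] [437. 169.] 0.22
catch_pivot side [546. 285.] [236. 302.] 0.77
catch_pivot side [478. 211.] [280. 292.] 0.36
catch_pivot top [550. 285.] [198. 184.] 0.91
land side [498. 208.] [274. 287.] 0.73
land side [447. -56.] [353. 219.] 0.64
land side [518. 250.] [256. 297.] 0.44
land top [505. 206.] [232. 204.] 0.76
home side [492. 212.] [275. 290.] 0.83
home top [471. 215.] [228. 219.] 0.78
home top [ 407. -171.] [399. 251.] 0.67
memory side [463. 125.] [307. 262.] 0.64
memory side [470. 161.] [296. 272.] 0.52
memory top [457. 128.] [265. 226.] 0.66
memory top [467. -86.] [362. 223.] 0.53
fins side [406. 238.] [300. 313.] 0.9
fins side [456. -44.] [348. 215.] 0.23
fins side [ 581. -221.] [342. 152.] 0.21
fins top 
[... 396 characters left out ...]
.86
slot_a side [480. -94.] [349. 214.] 0.76
slot_a side [429. 209.] [300. 312.] 0.73
slot_a top [ 411. -171.] [396. 250.] 0.94
slot_a top [474. -93.] [363. 222.] 0.61
cooler side [ 439. -132.] [369. 211.] 0.82
cooler top [ 437. -118.] [374. 238.] 0.89
cooler top [404. 251.] [215. 248.] 0.23
flask side [ 415. -171.] [384. 206.] 0.46
flask top [ 594. -136.] [382. 171.] 0.72
flask top [474. 165.] [253. 220.] 0.57
mug side [ 604. -281.] [345. 153.] 0.81
mug top [ 606. -268.] [438. 167.] 0.87
carton side [ 456. -299.] [393. 170.] 0.58
carton side [521. 189.] [272. 286.] 0.52
carton side [465. -85.] [352. 219.] 0.38
carton top [ 446. -289.] [447. 235.] 0.86
carton top [515. 281.] [204. 201.] 0.63
```

```bash
cat >> h.py <<'E'
def fit(ctrl,names,p0,rounds=2,tol=25,cams=("side","top"),verbose=True,obs=None):
    obs=[] if obs is None else obs
    for _ in range(rounds):
        for c in cams:
            d=ctrl.capture(c)
            for q in {n.replace("_b","_a") for n in names}:
                for r in ctrl.place_of(c,q):
                    if r["score"]<.3: continue
                    for n in names:
                        if n.replace("_b","_a")!=q: continue
                        t=tf(p0,names[n]); 
                        if np.linalg.norm(back(d,r["uv"],t[2])[:2]-t[:2])<tol: obs.append((d,n,np.array(r["uv"])))
    f=lambda p:np.concatenate([(proj(d,tf(p,names[n]))[0]-uv)*(0.4 if n in("bench","cooler") else 1) for d,n,uv in obs])
    s=least_squares(f,p0,loss="soft_l1",x_scale=[10,10,.1])
    if verbose:
        for n in names:
            e=[(np.round(proj(d,tf(s.x,names[n]))[0]-uv,1).tolist(),"st"[d["fy"]>500]) for d,m,uv in obs if m==n]; print(n,e)
    return s.x,obs
E
python3 - <<'E'
from rig import ctrl
from h import *
p,_=fit(ctrl,BENCH,[487,206,2.77]); print("bench",p.round(3))
c,_=fit(ctrl,COOL,[438,-125,2.41]); print("cooler",c.round(3))
print("pivot",tf(p,(-31,-88,44)))
for n in("catch_knob",):
  for cam in("side","top"):
    d=ctrl.capture(cam)
    for r in ctrl.place_of(cam,n): 
        k=back(d,r["uv"],105); cs=np.array([[np.cos(p[2]),np.sin(p[2])],[-np.sin(p[2]),np.cos(p[2])]])
        b=cs@(k[:2]-p[:2]); print(cam,k,r["score"],"bench",b, "ang",np.arctan2(-(b[0]+31),b[1]+88),np.hypot(b[0]+31,b[1]+88))
s=ctrl.sense();print(s["time_s"]); 
print(R.from_quat(s["ee_rot"][[1,2,3,0]]).as_matrix().round(3))
E
```

```text
stud_a [([-0.6, -0.7], 's'), ([-0.2, 2.7], 't'), ([0.6, -1.1], 's'), ([-3.2, 0.4], 't')]
stud_b [([1.5, 3.4], 's'), ([0.9, 0.3], 't'), ([-3.0, 1.6], 's'), ([-0.8, -0.4], 't')]
catch_pivot [([2.8, 2.5], 's'), ([-0.1, 0.6], 't'), ([-0.5, -1.0], 's'), ([-3.0, -1.1], 't')]
land [([-2.0, 0.8], 's'), ([0.1, -1.8], 't'), ([1.4, -1.6], 's'), ([1.2, -0.8], 't'), ([-2.2, -5.4], 't')]
home [([0.5, 2.6], 's'), ([2.1, -2.9], 't'), ([2.1, 3.4], 's')]
memory [([1.7, -2.2], 's'), ([4.4, 1.2], 't'), ([1.3, 2.5], 's'), ([0.2, -1.3], 't')]
fins [([-2.7, 0.8], 's'), ([-0.2, 0.1], 't'), ([-3.3, -0.9], 's'), ([2.8, -0.2], 't')]
bench [([1.2, 0.8], 's'), ([3.5, 0.9], 't'), ([0.8, 1.8], 's'), ([1.7, -0.9], 't')]
bench [491.246 208.498   2.817]
wide_a [([-0.4, 3.9], 's'), ([-0.5, -2.3], 't'), ([1.0, 3.2], 's'), ([1.1, -2.4], 't')]
wide_b [([0.7, 3.0], 's'), ([-1.9, 0.7], 't'), ([-0.2, 1.2], 's'), ([1.0, 3.0], 't')]
slot_a [([0.5, 0.9], 's'), ([-0.6, 0.9], 't'), ([1.1, -1.0], 't')]
slot_b [([2.0, 0.3], 's'), ([0.8, -4.1], 't'), ([-0.6, -0.6], 's'), ([0.6, -2.0], 't')]
cooler [([-0.7, -2.3], 's'), ([1.1, -0.4], 't'), ([-1.2, 1.3], 's'), ([1.3, -1.2], 't')]
cooler [ 435.244 -123.146    2.401]
pivot [548.7231408  281.99179408  44.        ]
side [539.74892117 193.52171584 105.        ] 0.92 bench [-50.74629392  -1.29604832] ang 0.22392456223829982 88.9240763871215
top [528.97240332 204.39232176 105.        ] 0.52 bench [-37.06272453  -8.1563208 ] ang 0.07578699677907272 80.07352706340119
5.6
[[-0.     0.413 -0.911]
 [ 0.    -0.911 -0.413]
 [-1.    -0.     0.   ]]
```

```bash
cat >> h.py <<'E'
import cv2
def crop(d,uv,w,h,k,name,pts=[]):
    u0,v0=int(uv[0]-w/2),int(uv[1]-h/2)
    im=cv2.resize(d["color"][v0:v0+h,u0:u0+w,::-1],None,fx=k,fy=k,interpolation=cv2.INTER_CUBIC)
    for seg in pts:
        q=((proj(d,seg)-[u0,v0]+.5)*k*16).astype(int)
        cv2.polylines(im,[q.reshape(-1,1,2)],False,(255,255,0),1,cv2.LINE_AA,4)
    cv2.imwrite(name,im)
def circ(p,c,r): return np.array([tf(p,(c[0]+r*np.cos(a),c[1]+r*np.sin(a),c[2])) for a in np.linspace(0,2*np.pi,25)])
def poly(p,L): return np.array([tf(p,q) for q in L])
def rect(p,x0,x1,y0,y1,z): return poly(p,[(x0,y0,z),(x1,y0,z),(x1,y1,z),(x0,y1,z),(x0,y0,z)])
def bsegs(p): return [circ(p,(0,52,60),4.5),circ(p,(0,-52,60),4.5),circ(p,(0,52,52),8),circ(p,(0,-52,52),8),rect(p,-60,70,85,101,68),rect(p,74,94,-60,60,66),rect(p,10,80,-106,-84,66)]
def csegs(p,z=0): return [rect(p,-36,48,-70,70,z+6),rect(p,-23,23,-23,23,z+81),rect(p,-18,18,-18,18,z+81),rect(p,0,22,41,63,z+6),rect(p,0,22,-63,-41,z+6)]
E
python3 - <<'E'
from rig import ctrl
from h import *
D={c:ctrl.capture(c) for c in ("side","top")}
b=[491.246,208.498,2.817];c=[435.2,-123.1,2.401]
for n,d in D.items():
    crop(d,proj(d,tf(b,(0,0,50)))[0],150,140,4,f"pics/b_{n}.png",bsegs(b))
    crop(d,proj(d,tf(c,(0,0,20)))[0],80,80,6,f"pics/c_{n}.png",csegs(c))
E
cd pics
python3 - <<'E'
import cv2,numpy as np
for k in "bc":
    cv2.imwrite(f"{k}.png",np.vstack([cv2.imread(f"{k}_{n}.png") for n in("side","top")])[:,:] if 0 else cv2.imread(f"{k}_top.png"))
E
```

```text
(no output)
```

View pics/b_side.png

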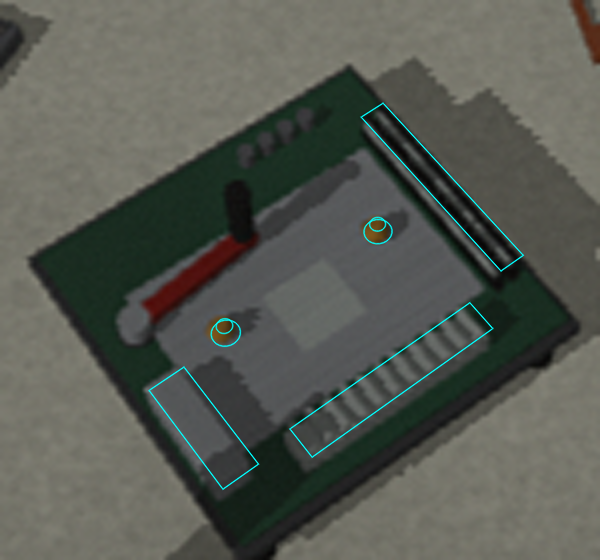

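View pics/b_top.png

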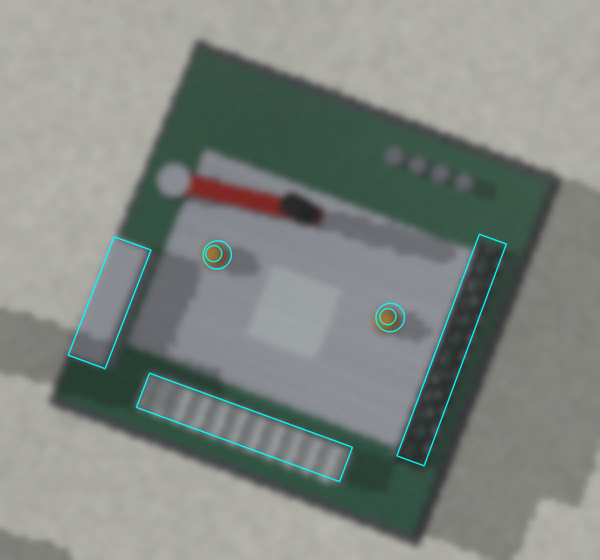

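View pics/c_side.png

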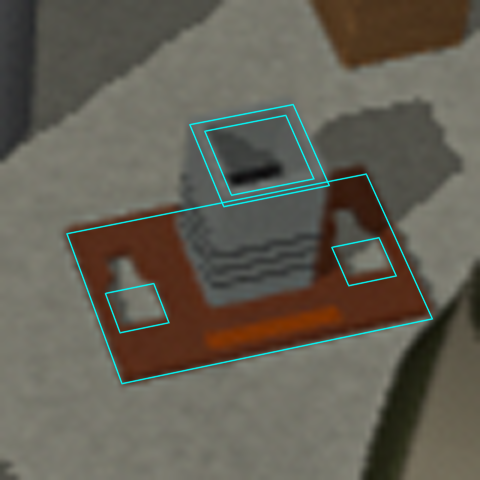

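View pics/c_top.png

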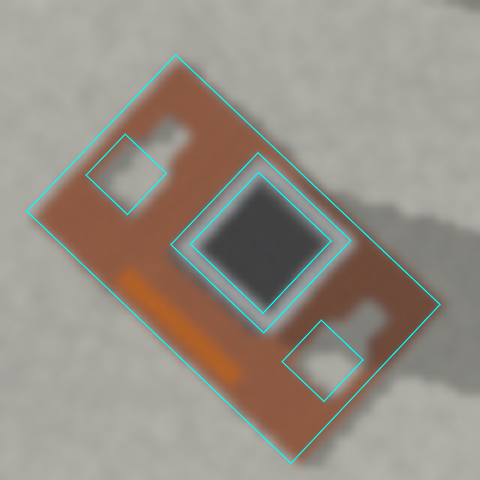

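```bash
cat >> h.py <<'E'
from scipy.ndimage import map_coordinates,gaussian_filter1d
def edgeobs(d,segs3,rng=5):
    """segs3: list of (A,B) in model frame funcs -> returns list of (t-param point model, normal, offset)"""
    out=[]
    im=d["color"].astype(float)
    for A,B,PA,PB in segs3:
        a,b=proj(d,[PA,PB]); L=np.linalg.norm(b-a); t=(b-a)/L; n=np.array([-t[1],t[0]])
        s=np.arange(-rng-2,rng+2.01,.25)
        for f in np.linspace(.12,.88,max(5,int(L/3))):
            m=a+f*(b-a); P=m+s[:,None]*n
            pr=np.stack([map_coordinates(im[:,:,k],[P[:,1],P[:,0]],order=1) for k in range(3)],1)
            g=np.linalg.norm(np.gradient(gaussian_filter1d(pr,2,axis=0),.25,axis=0),axis=1)
            g[np.abs(s)>rng]=0; i=g.argmax()
            if g[i]>12 and 2<i<len(s)-3: out.append((np.array(A)+f*(np.array(B)-np.array(A)),n,m+s[i]*n))
    return out
def refit(D,edges,p0,iters=6,rng=5,extra=()):
    """extra: (d,modelpt,uv,weight)"""
    p=np.array(p0,float)
    for it in range(iters):
        O=[]
        r=rng if it<2 else 3
        for d in D:
            O+=[(d,)+o for o in edgeobs(d,[(A,B,tf(p,A),tf(p,B)) for A,B in edges],r)]
        def f(q):
            e=[(proj(d,tf(q,m))[0]-uv)@n for d,m,n,uv in O]
            for d,m,uv,w in extra:
                if any(d is x for x in D): e+=list((proj(d,tf(q,m))[0]-uv)*w)
            return np.array(e)
        p=least_squares(f,p,loss="soft_l1",f_scale=.5,x_scale=[10,10,.1]).x
    e=f(p); return p,len(O),np.sqrt(np.median(e**2))
def redges(x0,x1,y0,y1,z): 
    c=[(x0,y0,z),(x1,y0,z),(x1,y1,z),(x0,y1,z)]; return [(c[i],c[(i+1)%4]) for i in range(4)]
def studcents(d,p):
    hsv=cv2.cvtColor(d["color"],cv2.COLOR_RGB2HSV); out=[]
    for y in(52,-52):
        u=proj(d,tf(p,(0,y,54)))[0]; u0,v0=(u-9).astype(int)
        w=hsv[v0:v0+19,u0:u0+19].astype(float); m=((w[...,0]<25)&(w[...,1]>80)&(w[...,2]>60))*w[...,1]
        yy,xx=np.mgrid[0:19,0:19]; out.append((d,(0,y,55),np.array([u0+(m*xx).sum()/m.sum(),v0+(m*yy).sum()/m.sum()]),4)); print("stud px",(m>0).sum(),u,out[-1][2])
    return out
E
python3 - <<'E'
from rig import ctrl
from h import *
S,T=[ctrl.capture(c) for c in ("side","top")]
b=[491.246,208.498,2.817];c=[435.2,-123.1,2.401]
ex=studcents(S,b)+studcents(T,b)
BE=redges(-60,70,85,101,68)+redges(74,94,-60,60,66)+redges(10,80,-106,-84,66)
# deck 
CE=redges(-36,48,-70,70,6)+redges(-23,23,-23,23,81)
for n,D in(("S",[S]),("T",[T]),("both",[S,T])):
    r=refit(D,BE,b,extra=ex); q=refit(D,CE,c); print(n,"bench",r[0].round(3),r[1:],"cool",q[0].round(3),q[1:])
    for d,k in((S,"side"),(T,"top")):
      if d in D if 0 else any(d is x for x in D):
        crop(d,proj(d,tf(b,(0,0,50)))[0],150,140,4,f"pics/b2{n}_{k}.png",bsegs(r[0])); crop(d,proj(d,tf(c,(0,0,20)))[0],80,80,6,f"pics/c2{n}_{k}.png",csegs(q[0]))
E
cd pics; python3 -c "
import cv2,numpy as np
r=lambda f:cv2.resize(cv2.imread(f),(400,300))
print(1);cv2.imwrite('m2.png',np.vstack([np.hstack([r('b2both_side.png'),r('b2both_top.png')]),np.hstack([r('c2both_side.png'),r('c2both_top.png')])]))"
```

```text
stud px 36 [294.86123853 273.82180897] [294.25086023 274.20399803]
stud px 36 [256.75208936 299.21987869] [255.61995788 298.94135752]
stud px 26 [251.78631871 217.70955234] [251.05582594 218.64385915]
stud px 26 [208.47616571 202.03050118] [208.08680655 202.19402127]
S bench [491.854 211.21    2.789] (116, np.float64(0.9574387765899018)) cool [ 435.237 -124.806    2.418] (68, np.float64(0.5219841699195711))
T bench [489.932 209.315   2.803] (108, np.float64(0.2524390305298101)) cool [ 433.758 -125.724    2.41 ] (92, np.float64(0.2522387148342388))
both bench [490.391 210.021   2.797] (231, np.float64(0.7434838219100907)) cool [ 434.165 -125.421    2.412] (160, np.float64(0.4952545734348486))
1
```

View pics/m2.png

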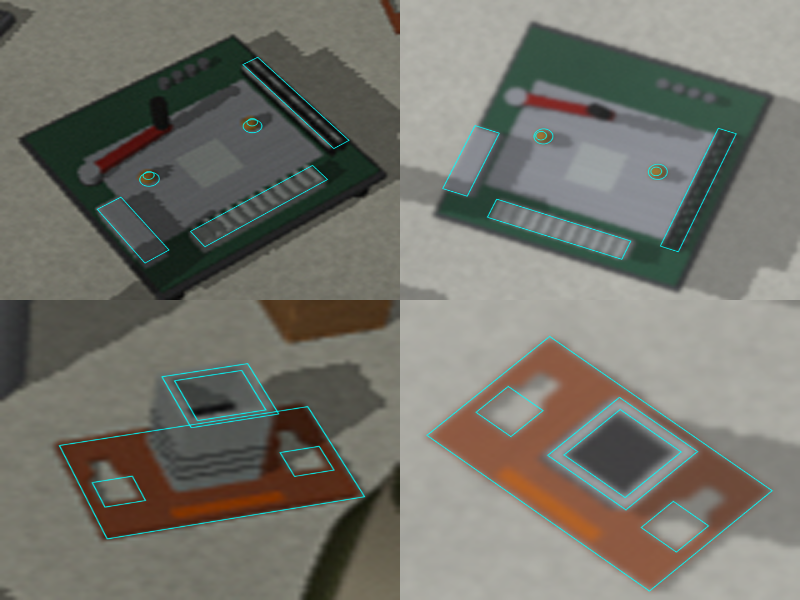

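```bash
cat >> h.py <<'E'
def inb(p,w):
    c,s=np.cos(p[2]),np.sin(p[2]); x,y=w[0]-p[0],w[1]-p[1]; return np.array([c*x+s*y,-s*x+c*y])
def catch(d,b):
    hsv=cv2.cvtColor(d["color"],cv2.COLOR_RGB2HSV); u=proj(d,tf(b,(-50,-40,58)))[0].astype(int)
    m=np.zeros(hsv.shape[:2],bool); m[u[1]-40:u[1]+40,u[0]-45:u[0]+45]=1
    h=hsv.astype(int); m&=((h[...,0]<6)|(h[...,0]>174))&(h[...,1]>120)&(h[...,2]>50)
    ys,xs=np.nonzero(m); q=np.array([inb(b,back(d,(x,y),58)) for x,y in zip(xs,ys)])
    l=cv2.fitLine(q.astype(np.float32),cv2.DIST_HUBER,0,.01,.01).ravel()
    v=l[:2]*np.sign(l[:2]@(l[2:]-[-31,-88])); r=l[2:]-[-31,-88]
    return len(q),l[2:],"line ang",np.arctan2(-v[0],v[1]),"centroid ang",np.arctan2(-r[0],r[1])
def tool(s):
    M=R.from_quat(s["ee_rot"][[1,2,3,0]]).as_matrix(); return M
def delta(s,target,ang=None):
    """shift in tool axes (mm) from present pose to target; turn about tool x needed (applied after the shift)"""
    M=tool(s); a=np.arctan2(M[1,1],M[0,1])
    t=None if ang is None else -((ang-a+np.pi)%(2*np.pi)-np.pi)
    return (M.T@(np.array(target)-s["eef_pos"])).round(1),t,"yang",a
E
python3 - <<'E'
from rig import ctrl
from h import *
b=[490.4,210,2.797]
for c in("side","top"):
    d=ctrl.capture(c); print(catch(d,b))
    for r in ctrl.place_of(c,"catch_knob")[:2]: k=inb(b,back(d,r["uv"],105)); print("knob",k,np.arctan2(-k[0]-31,k[1]+88),r["score"])
    crop(d,proj(d,tf(b,(-40,-30,50)))[0],70,60,8,f"pics/k_{c}.png",[circ(b,(-31-78*np.sin(f),-88+78*np.cos(f),105),7) for f in(.15,.3)])
s=ctrl.sense();print(s["time_s"])
E
cd pics; python3 -c "
import cv2,numpy as np
cv2.imwrite('k.png',np.vstack([cv2.imread('k_side.png')[:300],cv2.imread('k_top.png')[80:380]]))"
```

```text
(139, array([-37.089428, -47.76058 ], dtype=float32), 'line ang', np.float64(0.11284001115791785), 'centroid ang', np.float64(0.15019033529391826))
knob [-38.86805861 -10.23294185] 0.10083158387643695 0.83
(94, array([-34.560417, -51.563427], dtype=float32), 'line ang', np.float64(0.1051582883395175), 'centroid ang', np.float64(0.09740624232770004))
knob [-39.58881645 -10.17061944] 0.10990969988472231 0.78
6.0
```

View pics/k.png

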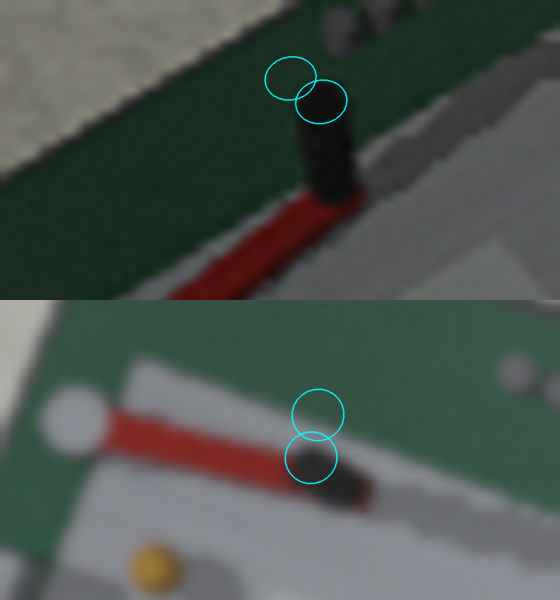

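Run:
```python
from rig import ctrl
from h import *
b=[490.4,210,2.797]
s=ctrl.sense()
k=tf(b,(-39.5,-10.5,150)); print(k, delta(s,k,0.441))
# arc in tool axes with yang .441: y=(cos,sin) , z = x cross y = down cross y
y=np.array([np.cos(.441),np.sin(.441),0]); z=np.cross([0,0,-1],y)
P=[tf(b,(-31-78*np.sin(f),-88+78*np.cos(f),0)) for f in (.11,.3,.5,.7,.9,1.1,1.3,1.45)]
for a,c in zip(P,P[1:]): print(((c-a)@y).round(1),((c-a)@z).round(1))
```

```text
[531.12495865 206.53911238 150.        ] (array([  81.3, -493.7, -569. ]), np.float64(-1.586006104110501), 'yang', np.float64(-1.1450061041105013))
12.4 8.1
14.4 5.9
15.3 2.9
15.6 -0.2
15.2 -3.3
14.3 -6.3
9.7 -6.5
```

Emit:
arm_command:
  plan:
    - [0,-0.02,-0.023,0,0.5]
    - [0,-0.04,-0.046,0,0.5]
    - [0,-0.04,-0.046,0,0.5]
    - [0,-0.04,-0.046,0,0.5]
    - [0,-0.04,-0.046,0,0.5]
    - [0,-0.04,-0.046,0,0.5]
    - [0,-0.04,-0.046,0,0.5]
    - [0,-0.04,-0.046,0,0.5]
    - [0,-0.04,-0.046,0,0.5]
    - [0.02,-0.04,-0.046,0,0.5]
    - [0.02,-0.04,-0.046,0,0.5]
    - [0.02,-0.04,-0.046,0,0.5]
  squeeze: 30

```text
time_s: 7.5
eef_pos: [507.3, 157.0, 172.4]
ee_rot: [0.15, 0.691, 0.149, -0.691]
force: [1.0, -1.1, 0.0]
grip_width: 0.502
```

Emit:
arm_command:
  plan:
    - [0,0,0,-0.18,0.5]
    - [0,0,0,-0.18,0.5]
    - [0,0,0,-0.18,0.5]
    - [0,0,0,-0.18,0.5]
    - [0,0,0,-0.18,0.5]
    - [0,0,0,-0.18,0.5]
    - [0,0,0,-0.18,0.5]
    - [0,0,0,-0.18,0.5]
    - [0,0,0,-0.15,0.5]

```text
time_s: 8.62
eef_pos: [506.7, 155.0, 172.9]
ee_rot: [0.599, 0.376, 0.599, -0.376]
force: [0.1, -0.0, -1.2]
grip_width: 0.502
```

Run:
```python
from rig import ctrl
from h import *
b=[490.4,210,2.797]
s=ctrl.sense()
print(s["eef_pos"],s["time_s"],s["force"],s["grip_width"],delta(s,tf(b,(-39.5,-10.5,150)),0.441))
```

```text
[506.67032603 155.00468529 172.85664974] 8.625 [ 0.07933634 -0.0265122  -1.15780155] 0.5021184799765724 (array([ 22.9,  44.4, -35.8]), np.float64(0.009296136776133501), 'yang', np.float64(0.45029613677613334))
```

Emit:
arm_command:
  plan:
    - [0.01,0.022,-0.018,0.009,0.5]
    - [0.013,0.022,-0.018,0,0.5]
    - [0,0,0,0,0.5]

```text
time_s: 9.0
eef_pos: [530.9, 207.3, 148.7]
ee_rot: [0.596, 0.379, 0.597, -0.38]
force: [-0.3, -0.1, -0.1]
grip_width: 0.503
```

Run:
```python
from rig import ctrl
from h import *
b=[490.4,210,2.797]
s=ctrl.sense()
print(s["eef_pos"],s["time_s"],delta(s,tf(b,(-39.5,-10.5,70)),0.441))
T=ctrl.capture("top"); crop(T,proj(T,tf(b,(-40,-10,100)))[0],120,110,5,"pics/k3t.png",[circ(b,(-39.5,-10.5,105),7)])
T=ctrl.capture("side"); crop(T,proj(T,tf(b,(-40,-10,100)))[0],120,110,5,"pics/k3s.png",[circ(b,(-39.5,-10.5,105),7)])
```

```text
[530.87278772 207.33657413 148.71398964] 9.0 (array([78.7,  0. ,  0.9]), np.float64(-0.003267813097024508), 'yang', np.float64(0.4377321869029757))
```

View pics/k3s.png

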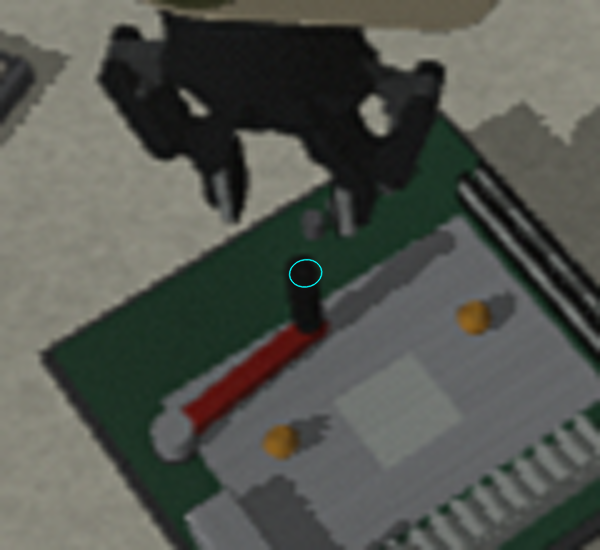

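Emit:
arm_command:
  plan:
    - [0.026,0,0,0,0.5]
    - [0.026,0,0,0,0.5]
    - [0.026,0,0,0,0.5]
    - [0,0,0,0,0.25]
    - [0,0,0,0,0.25]

```text
time_s: 9.72
eef_pos: [531.7, 206.0, 73.3]
ee_rot: [0.597, 0.381, 0.596, -0.38]
force: [0.9, 0.7, 0.3]
grip_width: 0.252
```

Emit:
arm_command:
  plan:
    - [0,0.0062,0.004,0,0.25]
    - [0,0.0062,0.0041,0,0.25]
    - [0,0.0144,0.0059,0,0.25]
    - [0,0.0153,0.0029,0,0.25]
    - [0,0.0156,-0.0002,0,0.25]
    - [0,0.0152,-0.0033,0,0.25]
    - [0,0.0143,-0.0063,0,0.25]
    - [0,0.0097,-0.0065,0,0.25]
    - [0,0,0,0,0.25]
    - [0,0,0,0,0.25]

```text
time_s: 10.98
eef_pos: [619.1, 246.5, 71.9]
ee_rot: [0.596, 0.38, 0.596, -0.38]
force: [0.6, 0.0, -0.2]
grip_width: 0.246
```

Run:
```python
from rig import ctrl
from h import *
b=[490.4,210,2.797]
s=ctrl.sense()
print(s["eef_pos"],s["force"],inb(b,s["eef_pos"]))
T=ctrl.capture("side"); crop(T,proj(T,tf(b,(-40,-10,100)))[0],120,110,5,"pics/k4s.png",[])
print(catch(T,b)); T=ctrl.capture("top"); print(catch(T,b))
```

```text
[619.05529979 246.54547835  71.88442115] [ 0.59699848  0.03405091 -0.19578315] [-108.74650955  -77.85855644]
(131, array([-73.47376, -81.94382], dtype=float32), 'line ang', np.float64(1.4042731609586774), 'centroid ang', np.float64(1.4291645647785503))Traceback (most recent call last):
  File "<stdin>", line 7, in <module>
  File "h.py", line 94, in catch
    l=cv2.fitLine(q.astype(np.float32),cv2.DIST_HUBER,0,.01,.01).ravel()
      ~~~~~~~~~~~^^^^^^^^^^^^^^^^^^^^^^^^^^^^^^^^^^^^^^^^^^^^^^^
cv2.error: OpenCV(4.12.0) /io/opencv/modules/imgproc/src/linefit.cpp:618: error: (-215:Assertion failed) npoints2 >= 0 || npoints3 >= 0 in function 'fitLine'
```

View pics/k4s.png

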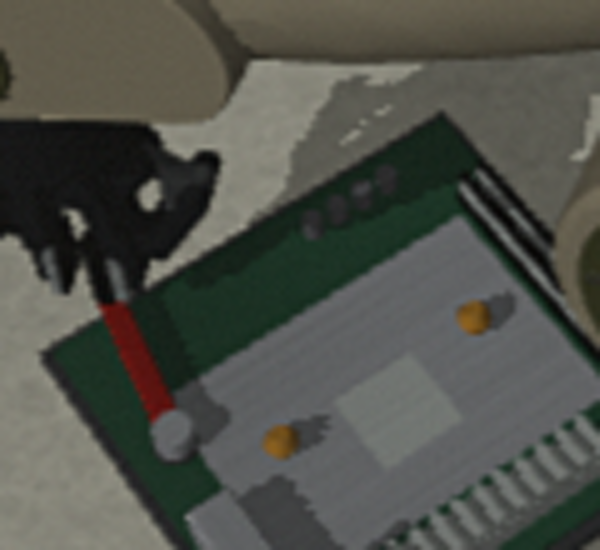

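Emit:
arm_command:
  plan:
    - [0,0,0,0,0.55]
    - [-0.03,0,0,0,0.55]
    - [-0.05,0,0,0,1]
    - [-0.03,-0.03,0.024,0,1]
    - [0,-0.042,0.0335,0,1]
    - [0,-0.042,0.0335,0,1]
    - [0,-0.042,0.0335,0,1]
    - [0,-0.042,0.0335,0,1]
    - [0,-0.042,0.0335,0,1]
    - [0,-0.042,0.0335,0,1]
    - [0,-0.04,0.032,0,1]

```text
time_s: 12.45
eef_pos: [434.8, -123.7, 182.1]
ee_rot: [0.597, 0.38, 0.596, -0.38]
force: [0.7, -0.6, -0.3]
grip_width: 1.0
```

Emit:
arm_command:
  plan:
    - [0,0,0,0.17,1]
    - [0,0,0,0.17,1]
    - [0,0,0,0.17,1]
    - [0,0,0,0.17,1]
    - [0,0,0,0.17,1]
    - [0,0,0,0.17,1]
    - [0,0,0,0.15,1]
    - [0,0,0,0,1]

```text
time_s: 13.45
eef_pos: [435.8, -122.3, 182.0]
ee_rot: [0.288, 0.646, 0.288, -0.646]
force: [-0.2, 0.4, 0.1]
grip_width: 0.999
```

Run:
```python
from rig import ctrl
from h import *
b=[490.4,210,2.797];c=[434.2,-125.4,2.412]
s=ctrl.sense()
print(s["time_s"],s["eef_pos"],s["grip_width"],delta(s,[434.2,-125.4,120],2.412-np.pi))
T=ctrl.capture("top"); print(catch(T,b)); crop(T,proj(T,tf(c,(0,0,50)))[0],150,130,5,"pics/g1t.png",csegs(c)) 
print(catch(ctrl.capture("side"),b))
```

```text
13.45 [ 435.75600835 -122.29162356  182.01816161] 0.9994371081374007 (array([62. ,  0.9,  3.4]), np.float64(-0.0031919214098823367), 'yang', np.float64(-0.7327845749996756))
(144, array([-71.28968 , -79.697426], dtype=float32), 'line ang', np.float64(1.3950151204715162), 'centroid ang', np.float64(1.3675692020012282))
(130, array([-73.44317 , -81.985916], dtype=float32), 'line ang', np.float64(1.4071945797506122), 'centroid ang', np.float64(1.4300360685164446))
```

View pics/g1t.png

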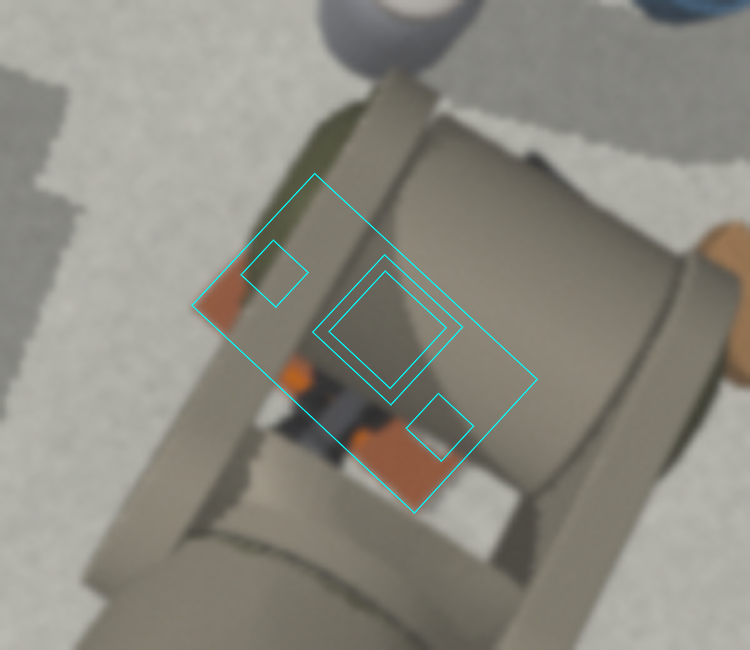

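Emit:
arm_command:
  plan:
    - [0.03,0.001,0.0034,0,1]
    - [0.04,0,0,0,1]
    - [0.04,0,0,0,1]
    - [0.034,0,0,0,1]
    - [0,0,0,0,1]

```text
time_s: 14.18
eef_pos: [433.2, -124.8, 36.5]
ee_rot: [-0.287, -0.645, -0.289, 0.647]
force: [0.2, -0.1, 0.4]
grip_width: 0.999
```

Emit:
arm_command:
  plan:
    - [0,0,0,0,0.45]
    - [0,0,0,0,0.3]
    - [0,0,0,0,0.3]
    - [0,0,0,0,0.3]
    - [0,0,0,0,0.3]
  squeeze: 60

```text
time_s: 14.8
eef_pos: [435.0, -125.8, 39.2]
ee_rot: [0.288, 0.647, 0.287, -0.646]
force: [-0.2, -1.1, 6.8]
grip_width: 0.535
```

Run:
```python
from rig import ctrl
from h import *
c=[434.2,-125.4,2.412]
s=ctrl.sense()
print(s["time_s"],s["eef_pos"],s["force"],s["grip_width"],delta(s,[434.2,-125.4,38],2.412-np.pi))
T=ctrl.capture("side"); crop(T,proj(T,tf(c,(0,0,50)))[0],150,120,5,"pics/g2s.png",csegs(c))
```

```text
14.8 [ 435.03493253 -125.84512912   39.2444844 ] [-0.20685202 -1.06440692  6.75722347] 0.5349896238099022 (array([ 1.2, -0.9,  0.2]), np.float64(-0.00399697353545303), 'yang', np.float64(-0.7335896271252461))
```

View pics/g2s.png

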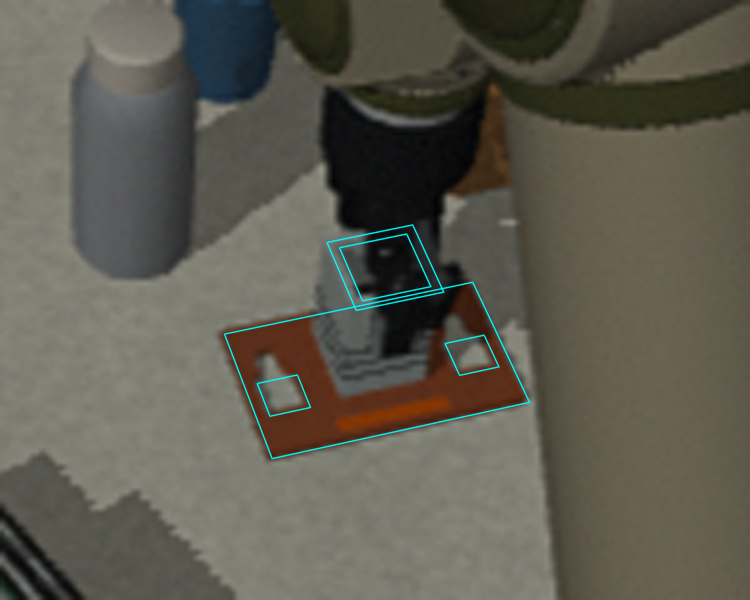

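Emit:
arm_command:
  plan:
    - [-0.005,0,0,0,0.3]
    - [-0.01,0,0,0,0.3]
    - [-0.02,0,0,0,0.3]
    - [-0.03,0,0,0,0.3]
    - [-0.03,0,0,0,0.3]
    - [-0.025,0,0,0,0.3]
    - [-0.01,0,0,0,0.3]

```text
time_s: 15.72
eef_pos: [434.5, -125.5, 169.3]
ee_rot: [0.288, 0.647, 0.287, -0.646]
force: [-0.3, 0.7, -6.1]
grip_width: 0.531
```

Run:
```python
from rig import ctrl
from h import *
c=[434.2,-125.4,2.412]
s=ctrl.sense()
print(s["time_s"],s["eef_pos"],s["force"],s["wrist_torque"],s["grip_width"])
T=ctrl.capture("side"); crop(T,proj(T,tf(c,(0,0,150)))[0],150,120,5,"pics/g3s.png",csegs(c,s["eef_pos"][2]-39.2))
```

```text
15.725 [ 434.46923093 -125.49346717  169.26595992] [-0.31672775  0.68133249 -6.13878439] [ 0.0218881   0.00858815 -0.0057626 ] 0.5313665882819946
```

View pics/g3s.png

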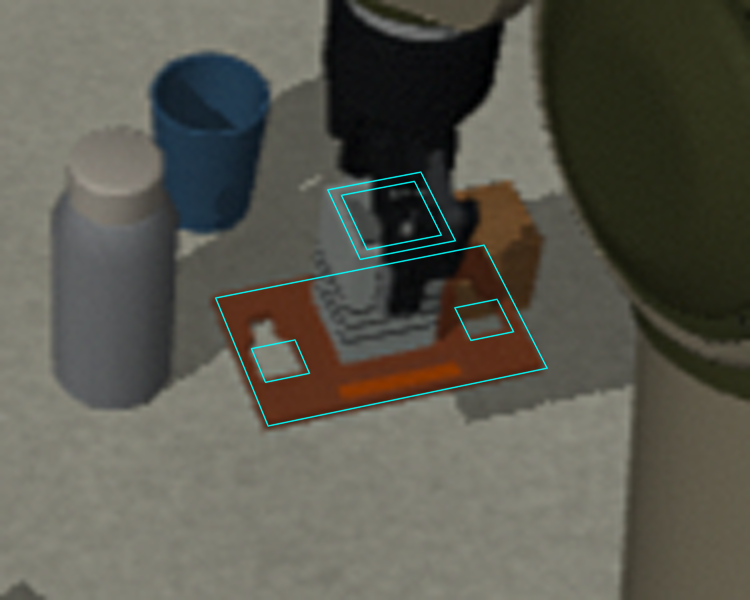

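Lifted cleanly and level (6.1 N, ~0.62 kg). On to the bench.

Emit:
arm_command:
  plan:
    - [0,-0.011,-0.019,0,0.3]
    - [0,-0.025,-0.042,0,0.3]
    - [0,-0.025,-0.042,0,0.3]
    - [0,-0.025,-0.042,0,0.3]
    - [0,-0.025,-0.042,0,0.3]
    - [0,-0.025,-0.042,0,0.3]
    - [0,-0.025,-0.042,0,0.3]
    - [0,-0.012,-0.02,0,0.3]
    - [0,0,0,-0.1,0.3]
    - [0,0,0,-0.13,0.3]
    - [0,0,0,-0.1,0.3]
    - [0,0,0,-0.059,0.3]

```text
time_s: 17.27
eef_pos: [500.2, 206.4, 166.5]
ee_rot: [-0.407, -0.577, -0.408, 0.579]
force: [-0.0, -0.5, -5.7]
grip_width: 0.534
```

```bash
cat > look.py <<'E'
from rig import ctrl
from h import *
import sys
b=[490.4,210,2.797]; n=sys.argv[1]
s=ctrl.sense(); e=s["eef_pos"]; M=tool(s); a=np.arctan2(M[1,1],M[0,1])+np.pi
z=e[2]-39.2
c0=[e[0],e[1],a]
print(s["time_s"],e,s["force"],s["grip_width"],delta(s,[*tf(b,(-11,0,0))[:2],e[2]],2.797-np.pi),"z",z)
S,T=ctrl.capture("side"),ctrl.capture("top")
CE=redges(-36,48,-70,70,6+z)+redges(-23,23,-23,23,81+z)
for k,d in((0,S),(1,T)):
    CE=redges(-36,48,-70,70,6+z)
    CE2=[(x,y) for x,y in CE]
    q=refit([d],CE2,c0); print("ST"[k],q, "bench frame",inb(b,q[0]))
    crop(d,proj(d,tf(b,(0,0,50)))[0],150,130,5,f"pics/{n}{k}.png",csegs(c0,z)+bsegs(b)[:4])
E
python3 look.py h1
```

```text
17.275 [500.17971769 206.39259627 166.53862719] [-0.03597121 -0.46104979 -5.66339078] 0.5337705953817959 (array([-0. ,  0.6, -0.1]), np.float64(0.0020489920014763463), 'yang', np.float64(-0.34254366158831673)) z 127.33862718998209
S (array([496.63500421, 200.76640775,   2.79255791]), 57, np.float64(0.4909261450706414)) bench frame [-8.9876982   6.58451095]
T (array([502.34740859, 204.09313658,   2.78788935]), 43, np.float64(0.7123240885111455)) bench frame [-13.24047499   1.52362386]
```

View pics/h10.png

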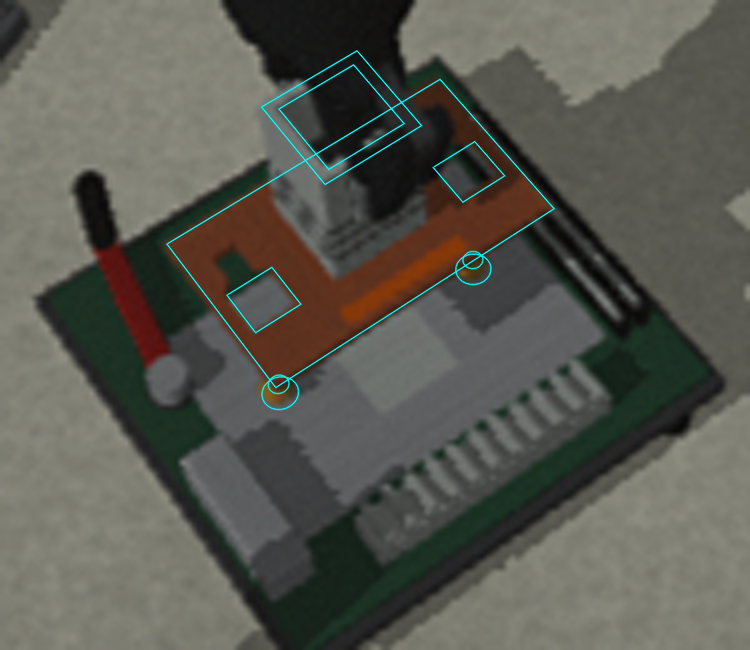

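View pics/h11.png

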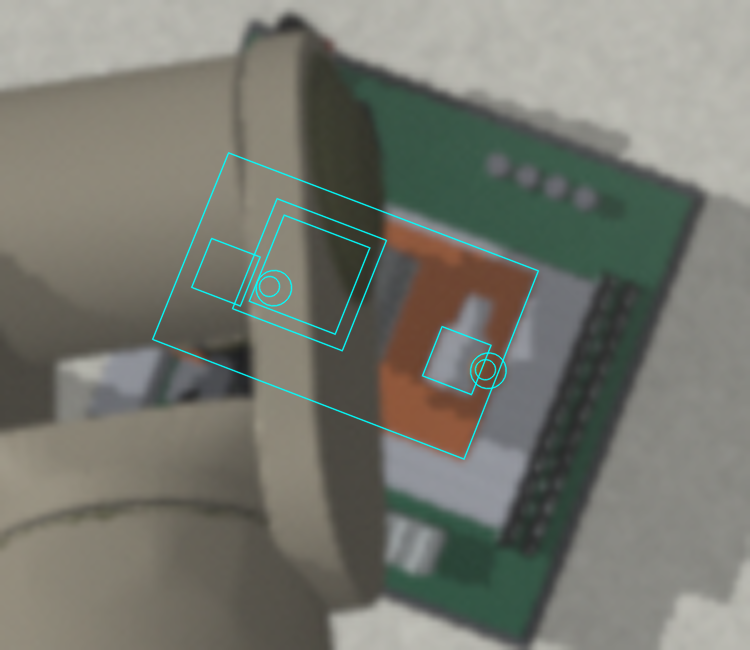

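Emit:
arm_command:
  plan:
    - [0.015,0.0005,0,0.002,0.3]
    - [0.025,0,0,0,0.3]
    - [0.017,0,0,0,0.3]
    - [0,0,0,0,0.3]

```text
time_s: 17.88
eef_pos: [500.1, 206.1, 108.7]
ee_rot: [-0.405, -0.578, -0.407, 0.58]
force: [0.9, 0.5, -5.0]
grip_width: 0.534
```

```bash
python3 look.py h2
```

```text
17.875 [500.09249479 206.13202655 108.73011457] [ 0.8721248   0.51446101 -5.01978145] 0.5336737709232742 (array([-0. ,  0.6, -0.4]), np.float64(-0.0032763049485033946), 'yang', np.float64(-0.3478689585382963)) z 69.5301145668936
S (array([491.48771915, 199.09049057,   2.67439067]), 55, np.float64(0.9519136703926988)) bench frame [-4.70915299  9.90072761]
T (array([503.83988511, 204.76920625,   2.83157821]), 36, np.float64(0.615096651073437)) bench frame [-14.41682816   0.38311978]
```

View pics/h20.png

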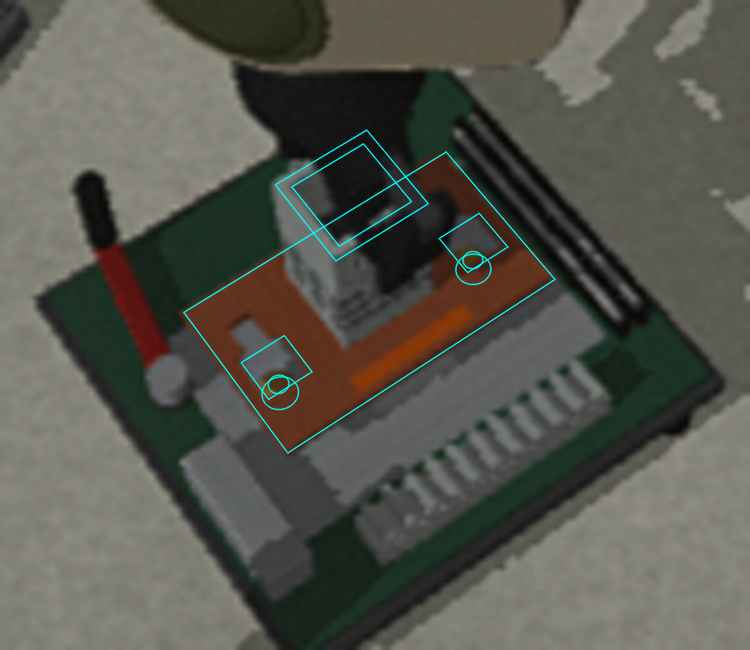

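View pics/h21.png

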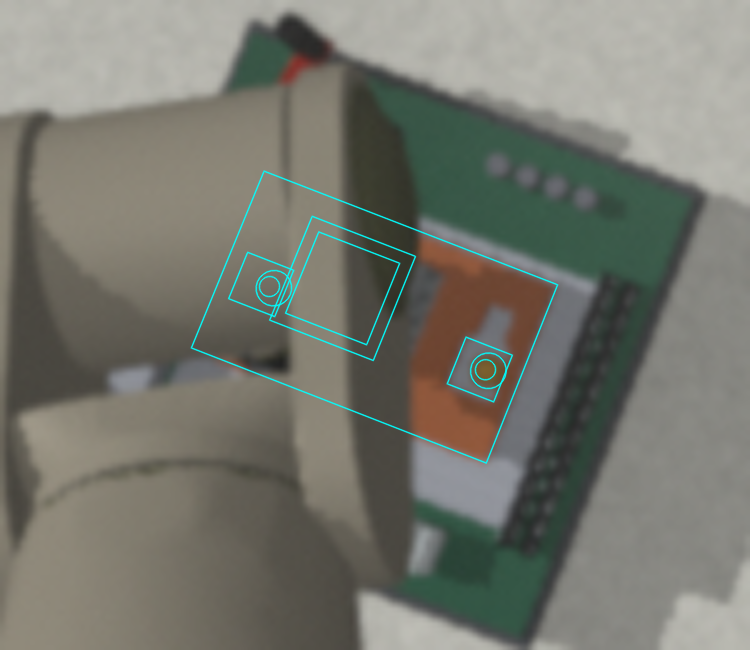

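Emit:
arm_command:
  plan:
    - [0.004,0.0007,-0.0004,0,0.3]
    - [0.004,0,0,0,0.3]
    - [0.004,0,0,0,0.3]
    - [0,0,0,0,0.3]

```text
time_s: 18.48
eef_pos: [501.8, 206.4, 98.5]
ee_rot: [-0.406, -0.579, -0.406, 0.579]
force: [-0.4, 0.4, -6.2]
grip_width: 0.53
```

```bash
python3 look.py h3
```

```text
18.475 [501.82442252 206.44357266  98.49025228] [-0.35353849  0.40645517 -6.15298707] 0.5304864738387406 (array([ 0. , -1. ,  0.5]), np.float64(-0.0024315597333068872), 'yang', np.float64(-0.34702421332309985)) z 59.29025227950768
S (array([494.36739583, 196.8082225 ,   2.77088326]), 52, np.float64(0.9914464077826936)) bench frame [-8.19052304 11.07603519]
T (array([504.9841392 , 204.88538837,   2.82193287]), 33, np.float64(0.2948945288032449)) bench frame [-15.45456728  -0.11277661]
```

View pics/h30.png

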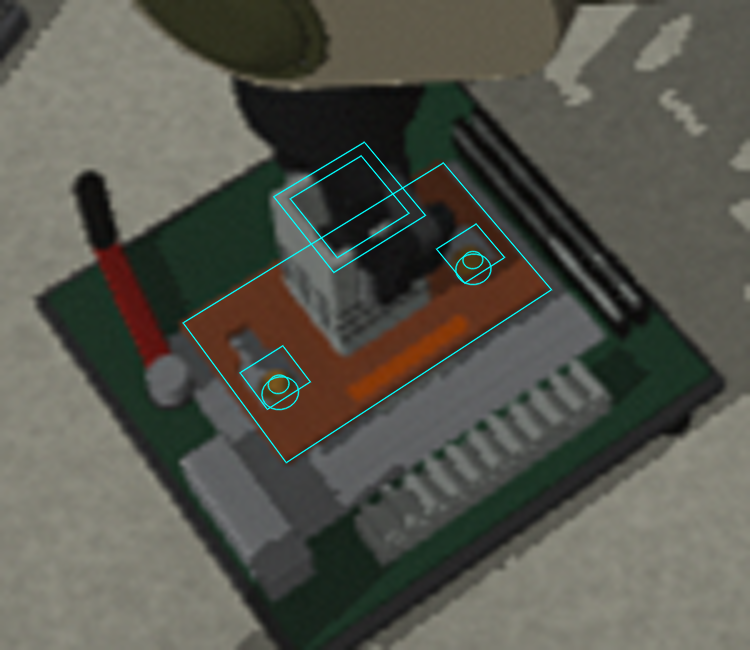

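View pics/h31.png

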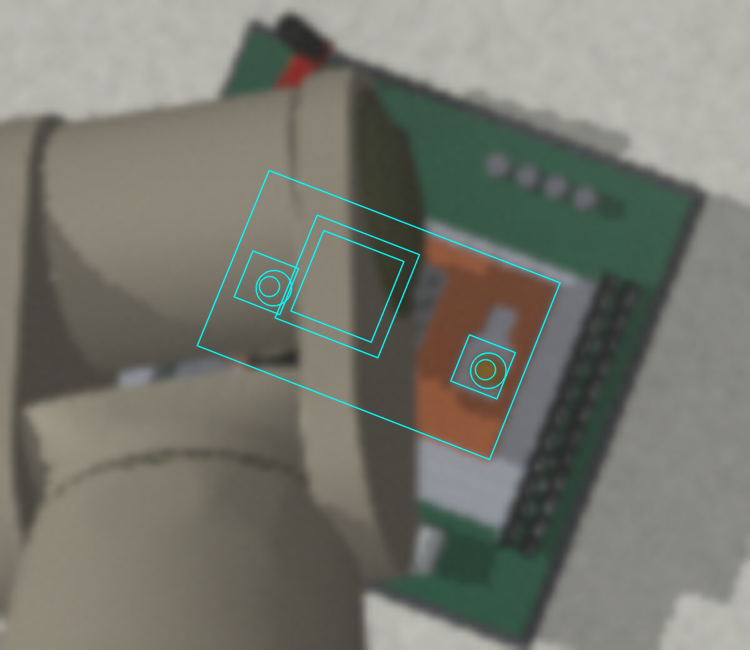

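Run:
```python
from rig import ctrl
from h import *
b=[490.4,210,2.797]
print([ctrl.sense()["eef_pos"].round(1) for _ in range(3)])
ims=[]
for c,y in(("side",52),("side",-52),("top",52)):
    d=ctrl.capture(c); crop(d,proj(d,tf(b,(0,y,58)))[0],26,26,15,"pics/t.png"); ims.append(cv2.resize(cv2.imread("pics/t.png"),(260,260)))
    print(ctrl.sense()["eef_pos"].round(1))
cv2.imwrite("pics/z1.png",np.hstack(ims))
```

```text
[array([502.1, 206.5,  98.9]), array([502.1, 206.5,  98.9]), array([502.1, 206.5,  98.9])]
[502.1 206.5  99. ]
[502.1 206.5  99. ]
[502.1 206.5  99. ]
```

View pics/z1.png

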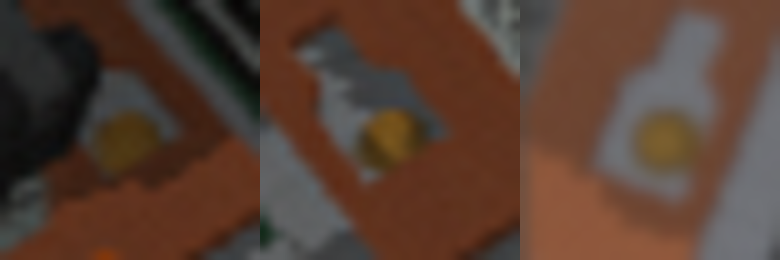

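Emit:
arm_command:
  plan:
    - [0,-0.0012,0.0006,0,0.3]
    - [0.003,0,0,0,0.3]
    - [0.003,0,0,0,0.3]
    - [0.002,0,0,0,0.3]
    - [0,0,0,0,0.3]

```text
time_s: 19.35
eef_pos: [500.6, 206.3, 90.6]
ee_rot: [-0.406, -0.579, -0.406, 0.579]
force: [-0.0, -0.8, -6.2]
grip_width: 0.534
```

```bash
python3 look.py h4
python3 - <<'E'
from rig import ctrl
from h import *
b=[490.4,210,2.797]
ims=[]
for c,y in(("side",52),("side",-52),("top",52)):
    d=ctrl.capture(c); crop(d,proj(d,tf(b,(0,y,58)))[0],26,26,15,"pics/t.png"); ims.append(cv2.resize(cv2.imread("pics/t.png"),(260,260)))
cv2.imwrite("pics/z2.png",np.hstack(ims))
E
```

```text
19.35 [500.61884518 206.31104228  90.64062742] [-0.01722695 -0.83703771 -6.23531426] 0.5339227586079769 (array([-0. ,  0.1, -0. ]), np.float64(-0.0024174981673237284), 'yang', np.float64(-0.3470101517571166)) z 51.440627422558734
S (array([497.84185999, 206.57670252,   2.78822339]), 58, np.float64(1.1333571121067887)) bench frame [-8.16081183  0.70809324]
T (array([504.91940273, 204.36901595,   2.82928885]), 34, np.float64(0.3975335513261119)) bench frame [-15.56807394   0.39510873]
```

View pics/z2.png

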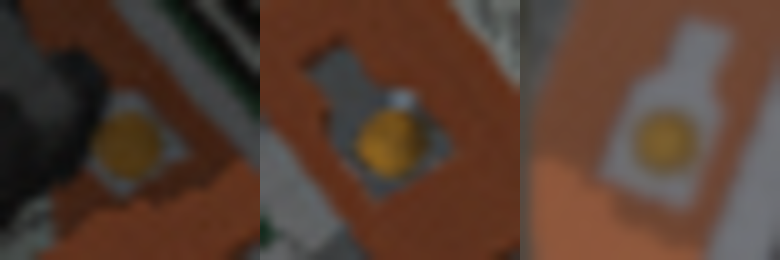

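Emit:
arm_command:
  plan:
    - [0.002,0,0,0,0.3]
    - [0.002,0,0,0,0.3]
    - [0.002,0,0,0,0.3]
    - [0,0,0,0,0.3]

```text
time_s: 20.1
eef_pos: [500.6, 206.3, 84.6]
ee_rot: [-0.406, -0.579, -0.406, 0.579]
force: [-0.6, 0.7, -6.3]
grip_width: 0.531
```

Emit:
arm_command:
  plan:
    - [0.001,0,0,0,0.3]
    - [0.001,0,0,0,0.3]
    - [0,0,0,0,0.3]

```text
time_s: 20.48
eef_pos: [500.8, 206.4, 83.3]
ee_rot: [0.406, 0.579, 0.406, -0.579]
force: [-4.0, -0.7, -0.0]
grip_width: 0.53
```

Emit:
arm_command:
  plan:
    - [0,0,0,0,0.6]
    - [0,0,0,0,0.8]
    - [0,0,0,0,0.95]
    - [0,0,0,0,0.95]
    - [0,0,0,0,0.95]
    - [0,0,0,0,0.95]

```text
time_s: 21.22
eef_pos: [500.7, 206.3, 82.9]
ee_rot: [0.406, 0.579, 0.406, -0.579]
force: [-0.3, 0.4, 0.2]
grip_width: 0.952
```

```bash
python3 look.py h5
python3 - <<'E'
from rig import ctrl
from h import *
b=[490.4,210,2.797]
ims=[]
for c,y in(("side",52),("side",-52),("top",52)):
    d=ctrl.capture(c); crop(d,proj(d,tf(b,(0,y,58)))[0],26,26,15,"pics/t.png"); ims.append(cv2.resize(cv2.imread("pics/t.png"),(260,260)))
cv2.imwrite("pics/z3.png",np.hstack(ims))
E
```

```text
21.225 [500.71638733 206.31899795  82.86205755] [-0.30389693  0.38302765  0.24877539] 0.9515723019248731 (array([0., 0., 0.]), np.float64(-0.0024313289855770748), 'yang', np.float64(-0.34702398257537004)) z 43.662057552438014
S (array([500.76069499, 207.32977595,   2.78892741]), 55, np.float64(0.45669971579762814)) bench frame [-10.65365945  -0.98673066]
T (array([502.15931176, 191.09594208,   2.78220217]), 39, np.float64(0.2632082526377665)) bench frame [-17.45406101  13.8202957 ]
```

View pics/z3.png

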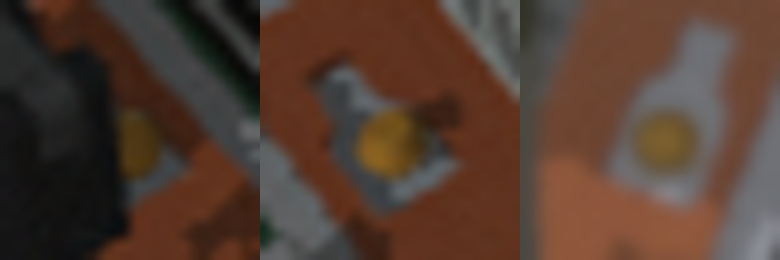

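View pics/h50.png

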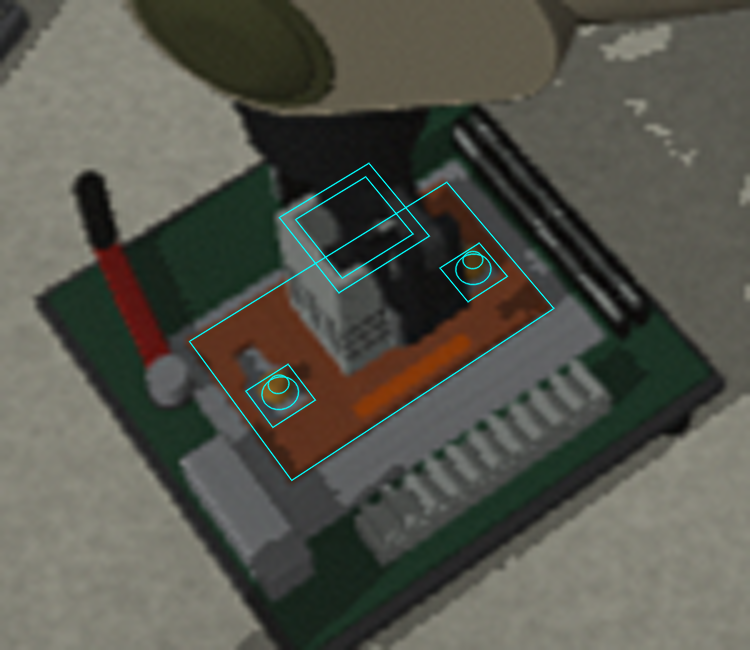

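Emit:
arm_command:
  plan:
    - [0.008,-0.006,0,0.002,0.95]
    - [0,-0.006,0,0,0.95]
    - [0,-0.004,0,0,0.95]
    - [0,-0.003,0,0,0.95]
    - [0,-0.003,0,0,0.95]
    - [0,-0.003,0,0,0.95]
    - [0,-0.003,0,0,0.95]
    - [0,-0.003,0,0,0.95]
    - [0,-0.003,0,0,0.95]

```text
time_s: 22.6
eef_pos: [468.7, 218.0, 74.9]
ee_rot: [0.406, 0.579, 0.406, -0.579]
force: [3.3, -0.8, -0.7]
grip_width: 0.947
```

```bash
cat > look2.py <<'E'
from rig import ctrl
from h import *
import sys
b=[490.4,210,2.797]; n=sys.argv[1]; cx=float(sys.argv[2])
s=ctrl.sense(); print(s["time_s"],inb(b,s["eef_pos"]),s["eef_pos"][2],s["force"],s["grip_width"])
for k,c in enumerate(("side","top")):
    d=ctrl.capture(c); c0=[*tf(b,(cx,0,0))[:2],b[2]]
    crop(d,proj(d,tf(b,(0,0,50)))[0],110,100,6,f"pics/{n}{k}.png",csegs(c0,44)[:1]+bsegs(b)[2:4])
E
python3 look2.py p1 8
```

```text
22.6 [23.1472283  -0.22363197] 74.94513462633593 [ 3.27373061 -0.79164575 -0.6723731 ] 0.9468445165113043
```

View pics/p10.png

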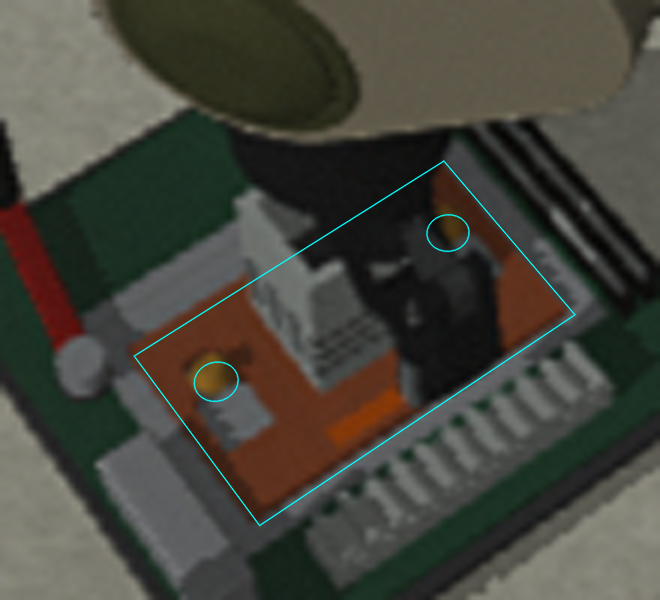

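Emit:
arm_command:
  plan:
    - [0,-0.003,0,0,0.95]
    - [0,-0.003,0,0,0.95]
    - [0,-0.002,0,0,0.95]
    - [0,0,0,0,0.95]

```text
time_s: 23.2
eef_pos: [461.8, 220.7, 75.1]
ee_rot: [0.406, 0.58, 0.405, -0.579]
force: [5.0, -1.4, 0.5]
grip_width: 0.951
```

Emit:
arm_command:
  plan:
    - [0,-0.001,0,0,0.95]
    - [0,-0.001,0,0,0.95]
    - [0,0,0,0,0.95]

```text
time_s: 23.58
eef_pos: [461.3, 220.9, 75.7]
ee_rot: [0.407, 0.581, 0.404, -0.578]
force: [9.8, -6.2, 1.4]
grip_width: 0.951
```

```bash
python3 look2.py p2 14
```

```text
23.575 [31.05607953 -0.48093155] 75.67407740334941 [ 9.78050933 -6.1981476   1.35342101] 0.9506371328207769
```

View pics/p20.png

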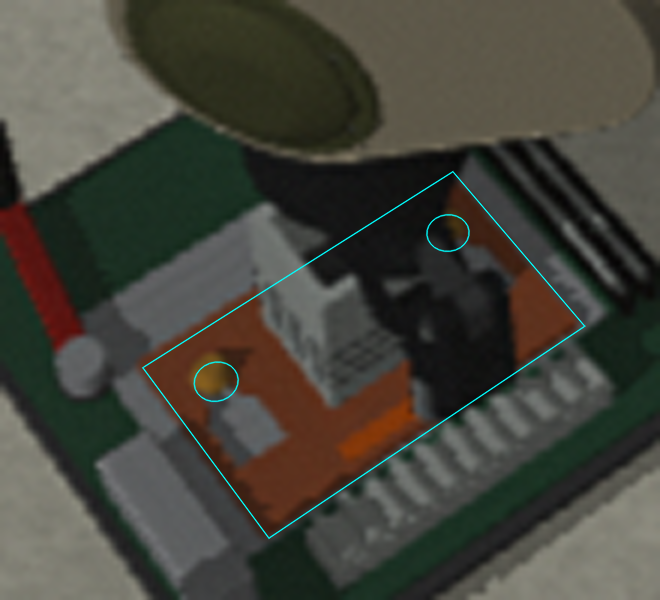

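Emit:
arm_command:
  plan:
    - [0,0.006,0,0,0.95]
    - [0,0.01,0,0,0.95]
    - [-0.02,0.002,0,0,0.95]
    - [-0.04,0,0,0,0.95]
    - [-0.03,0,0,0,0.7]
    - [0,0,0,0,0.5]

```text
time_s: 24.42
eef_pos: [477.2, 215.4, 166.6]
ee_rot: [0.406, 0.58, 0.405, -0.578]
force: [0.4, -0.2, -0.6]
grip_width: 0.544
```

```bash
python3 look2.py p3 14
```

```text
24.425 [14.27573805 -0.61829284] 166.60537270704282 [ 0.4446912  -0.17245484 -0.56174232] 0.5435424785709394
```

View pics/p30.png

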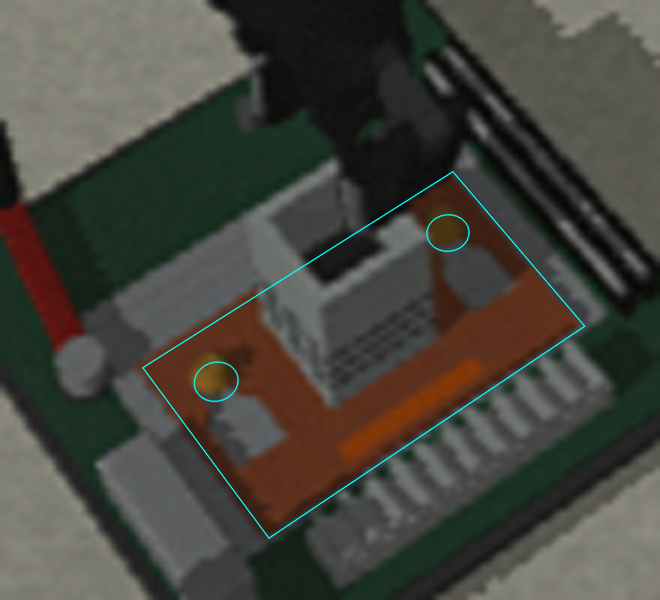

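Emit:
arm_command:
  plan:
    - [0,0.03,-0.018,0,0.5]
    - [0,0.04,-0.025,0,0.5]
    - [0,0.04,-0.025,0,0.5]
    - [0,0.012,-0.006,0,0.5]
    - [0,0,0,-0.17,0.5]
    - [0,0,0,-0.17,0.5]
    - [0,0,0,-0.17,0.5]
    - [0,0,0,-0.17,0.5]
    - [0,0,0,-0.105,0.5]
    - [0,0,0,0,0.5]

```text
time_s: 25.78
eef_pos: [615.8, 242.9, 163.2]
ee_rot: [0.595, 0.38, 0.597, -0.381]
force: [-0.4, 0.3, 1.2]
grip_width: 0.504
```

Run:
```python
from rig import ctrl
from h import *
b=[490.4,210,2.797]
S=ctrl.capture("side");T=ctrl.capture("top"); print(catch(S,b))
try: print(catch(T,b))
except Exception: print("no top")
s=ctrl.sense(); f=1.405; k=tf(b,(-31-78*np.sin(f),-88+78*np.cos(f),70)); print(s["eef_pos"],s["grip_width"],delta(s,k,0.441))
crop(S,proj(S,k)[0],120,110,5,"pics/q1.png",[circ(b,(-31-78*np.sin(f),-88+78*np.cos(f),105),7)])
y=np.array([np.cos(.441),np.sin(.441),0]); z=np.cross([0,0,-1],y)
P=[tf(b,(-31-78*np.sin(f),-88+78*np.cos(f),0)) for f in (1.405,1.2,1,.8,.6,.4,.3)]
for a,c in zip(P,P[1:]): print(((c-a)@y).round(1),((c-a)@z).round(1))
```

```text
(135, array([-73.6302  , -81.621796], dtype=float32), 'line ang', np.float64(1.3946821524508788), 'centroid ang', np.float64(1.4222809442014146))
(17, array([-96.15626, -73.04369], dtype=float32), 'line ang', np.float64(1.9081539087130084), 'centroid ang', np.float64(1.3451599276268147))
[615.95243668 242.96135398 163.82396378] 0.4997203823489696 (array([93.8,  2. , -0.5]), np.float64(-0.007242869763028903), 'yang', np.float64(0.43375713023697127))
-13.9 7.9
-14.8 4.8
-15.5 1.8
-15.5 -1.3
-14.9 -4.4
-7.1 -3.3
```

View pics/q1.png

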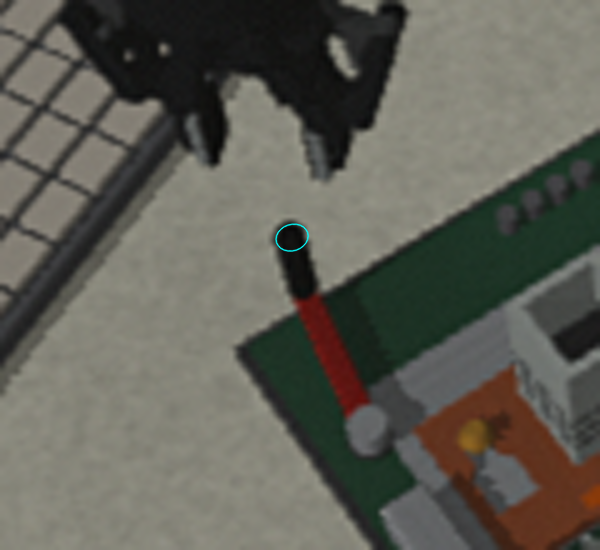

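Emit:
arm_command:
  plan:
    - [0.03,0.002,0,0,0.5]
    - [0.035,0,0,0,0.5]
    - [0.028,0,0,0,0.5]
    - [0,0,0,0,0.25]
    - [0,0,0,0,0.25]

```text
time_s: 26.5
eef_pos: [618.6, 244.0, 73.2]
ee_rot: [0.597, 0.381, 0.596, -0.38]
force: [0.9, -0.9, 0.1]
grip_width: 0.248
```

Emit:
arm_command:
  plan:
    - [0,-0.007,0.004,0,0.25]
    - [0,-0.0069,0.0039,0,0.25]
    - [0,-0.0148,0.0048,0,0.25]
    - [0,-0.0155,0.0018,0,0.25]
    - [0,-0.0155,-0.0013,0,0.25]
    - [0,-0.0149,-0.0044,0,0.25]
    - [0,-0.0071,-0.0033,0,0.25]
    - [0,0,0,0,0.25]

```text
time_s: 27.5
eef_pos: [546.0, 204.4, 72.2]
ee_rot: [0.596, 0.38, 0.596, -0.38]
force: [-0.6, -0.6, -1.1]
grip_width: 0.247
```

Run:
```python
from rig import ctrl
from h import *
b=[490.4,210,2.797]
S=ctrl.capture("side"); print(catch(S,b))
s=ctrl.sense(); print(s["eef_pos"],s["grip_width"],s["force"],inb(b,s["eef_pos"]))
crop(S,proj(S,tf(b,(-30,0,80)))[0],120,110,5,"pics/q2.png")
```

```text
(147, array([-45.165073, -49.481606], dtype=float32), 'line ang', np.float64(0.3534575325371083), 'centroid ang', np.float64(0.352397892320863))
[546.37881683 204.40708945  72.06584734] 0.25073811982688426 [ 0.07986758 -0.35502959 -0.85914115] [-54.57735743 -13.64626827]
```

View pics/q2.png

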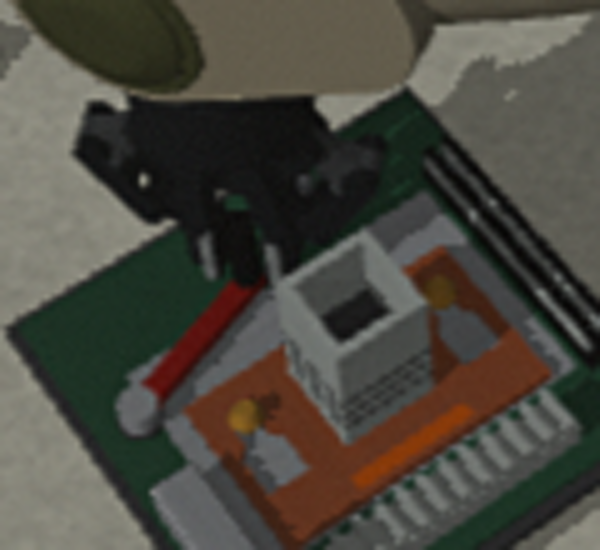

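Emit:
arm_command:
  plan:
    - [0,0,0,0,0.5]
    - [0,0,0,0,0.5]
    - [-0.03,0,0,0,0.5]
    - [-0.04,0,0,0,0.5]
    - [0,0,0,0.17,0]
    - [0,0,0,0.17,0]
    - [0,0,0,0.17,0]
    - [0,0,0,0.17,0]
    - [0,0,0,0.105,0]
    - [0,0.015,0,0,0]
    - [0,0.021,0,0,0]
    - [0,0,0,0,0]

```text
time_s: 29.05
eef_pos: [580.5, 191.7, 141.3]
ee_rot: [-0.405, -0.579, -0.405, 0.58]
force: [-0.3, -0.7, -0.2]
grip_width: 0.006
```

Run:
```python
from rig import ctrl
from h import *
b=[490.4,210,2.797]
S=ctrl.capture("side"); T=ctrl.capture("top"); print(catch(S,b)); 
s=ctrl.sense(); print(s["time_s"],s["eef_pos"],s["grip_width"],s["force"],inb(b,s["eef_pos"]),delta(s,tf(b,(-90,-13,72)),2.797-np.pi))
crop(S,proj(S,tf(b,(-30,0,80)))[0],120,110,5,"pics/q3.png")
```

```text
(150, array([-45.01945 , -49.396233], dtype=float32), 'line ang', np.float64(0.3453356826005004), 'centroid ang', np.float64(0.348352657501188))
29.15 [579.48135757 192.30332683 141.4552032 ] -0.00015864860718060598 [0.48604464 0.93699556 0.80631506] [-89.82271573 -13.43652658] (array([69.5,  0.3,  0.4]), np.float64(-0.0044276775772114085), 'yang', np.float64(-0.34902033116700454))
```

View pics/q3.png

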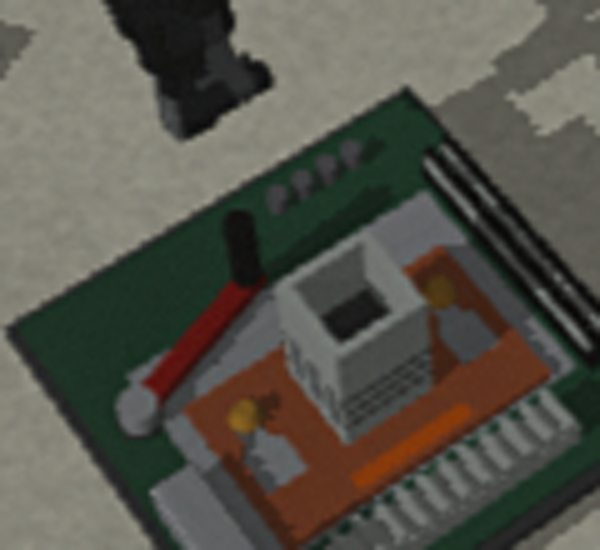

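Emit:
arm_command:
  plan:
    - [0.03,0,0,0,0]
    - [0.03,0,0,0,0]
    - [0.008,0,0,0,0]
    - [0,-0.006,0,0,0]
    - [0,-0.006,0,0,0]
    - [0,-0.006,0,0,0]
    - [0,-0.006,0,0,0]
    - [0,-0.004,0,0,0]
    - [0,0,0,0,0]

```text
time_s: 30.28
eef_pos: [553.5, 201.9, 73.9]
ee_rot: [-0.406, -0.579, -0.406, 0.579]
force: [-0.5, -0.3, 0.1]
grip_width: -0.001
```

Run:
```python
from rig import ctrl
from h import *
b=[490.4,210,2.797]
S=ctrl.capture("side"); print(catch(S,b)); 
s=ctrl.sense(); print(s["time_s"],s["eef_pos"],s["force"],inb(b,s["eef_pos"]))
crop(S,proj(S,tf(b,(-30,0,80)))[0],120,110,5,"pics/q4.png")
```

```text
(158, array([-35.75032 , -47.697525], dtype=float32), 'line ang', np.float64(0.11622710825769463), 'centroid ang', np.float64(0.1173253990150007))
30.325 [553.66951963 201.80371685  73.85777634] [0.80081661 0.48438724 1.12624274] [-62.31891659 -13.65883618]
```

View pics/q4.png

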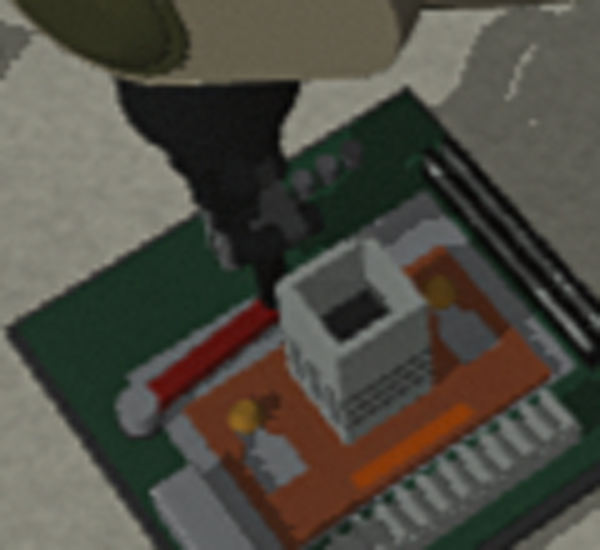

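Emit:
arm_command:
  plan:
    - [0,-0.004,0,0,0]
    - [0,-0.004,0,0,0]
    - [0,-0.001,0,0,0]
    - [0,0,0,0,0]

```text
time_s: 30.82
eef_pos: [545.2, 204.8, 73.8]
ee_rot: [-0.406, -0.579, -0.406, 0.579]
force: [-0.4, -1.4, -1.1]
grip_width: 0.0
```

Emit:
arm_command:
  plan:
    - [0,-0.001,0,0,0]
    - [0,0,0,0,0]

```text
time_s: 31.08
eef_pos: [544.9, 204.9, 73.9]
ee_rot: [0.406, 0.58, 0.405, -0.579]
force: [4.5, -1.1, -0.9]
grip_width: -0.003
```

Run:
```python
from rig import ctrl
from h import *
b=[490.4,210,2.797]
S=ctrl.capture("side"); print(catch(S,b)); 
s=ctrl.sense(); print(s["time_s"],s["eef_pos"],s["force"],inb(b,s["eef_pos"]))
```

```text
(159, array([-31.588924, -47.781036], dtype=float32), 'line ang', np.float64(0.01743491046516046), 'centroid ang', np.float64(0.014641906919109621))
31.125 [544.9185621  204.93434697  73.94160952] [ 4.47685624 -1.40122396 -2.12049623] [-53.0248319  -13.64923649]
```

Catch at its stop (≈0.015 rad, 4.5 N). Back off, lift and move away, then verify.

Emit:
arm_command:
  plan:
    - [0,0.01,0,0,0]
    - [0,0.015,0,0,0]
    - [-0.04,0.01,0,0,0]
    - [-0.05,0,0,0,0]
    - [-0.05,0.02,0.04,0,0]
    - [0,0.02,0.05,0,0]
    - [0,0.02,0.05,0,0]
    - [0,0,0.05,0,0]
    - [0,0,0.04,0,0]
    - [0,0,0,0,0]
    - [0,0,0,0,0]

```text
time_s: 32.5
eef_pos: [554.9, -40.1, 210.4]
ee_rot: [0.405, 0.579, 0.406, -0.579]
force: [1.0, 0.4, 0.4]
grip_width: 0.001
```

Run:
```python
from rig import ctrl
from h import *
b=[490.4,210,2.797]
S,T=ctrl.capture("side"),ctrl.capture("top"); c0=[*tf(b,(14,0,0))[:2],b[2]]
CE=redges(-36,48,-70,70,50)+redges(-23,23,-23,23,125)
for d in(S,T): print(catch(d,b))
for D in([S],[T],[S,T]): q=refit(D,CE,c0); print(q,inb(b,q[0]))
ims=[]
for k,d in(("s",S),("t",T)):
    crop(d,proj(d,tf(b,(0,0,50)))[0],100,100,4,f"pics/f{k}.png",csegs(c0,44)[:2]); ims.append(cv2.imread(f"pics/f{k}.png"))
cv2.imwrite("pics/f.png",np.hstack(ims)); cv2.imwrite("pics/ftop.png",T["color"][:,:,::-1])
s=ctrl.sense(); print(s["time_s"],s["eef_pos"],s["force"])
```

```text
(156, array([-31.705431, -47.864265], dtype=float32), 'line ang', np.float64(0.017341213043429372), 'centroid ang', np.float64(0.01757432285825013))
(93, array([-30.462324, -51.90186 ], dtype=float32), 'line ang', np.float64(0.0014422694178327616), 'centroid ang', np.float64(-0.014893733858255145))
(array([480.67983634, 214.62447579,   2.77476948]), 85, np.float64(0.7111997640223299)) [10.71095519 -1.06901675]
(array([470.42354654, 218.54547904,   2.92249749]), 89, np.float64(1.2475432007947547)) [21.68887697 -1.29480537]
(array([477.44564661, 215.10607332,   2.79657472]), 176, np.float64(1.246731859204066)) [13.91770711 -0.42975035]
32.6 [554.97042991 -39.60125871 210.35188762] [-0.38900515  0.77158616  0.72825053]
```

View pics/f.png

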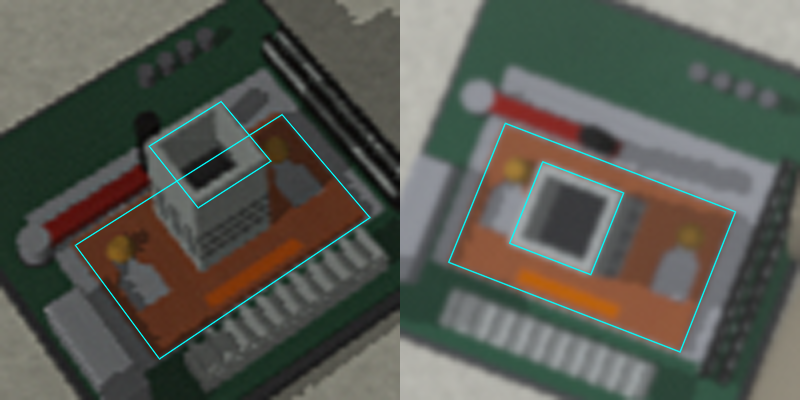

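View pics/ftop.png

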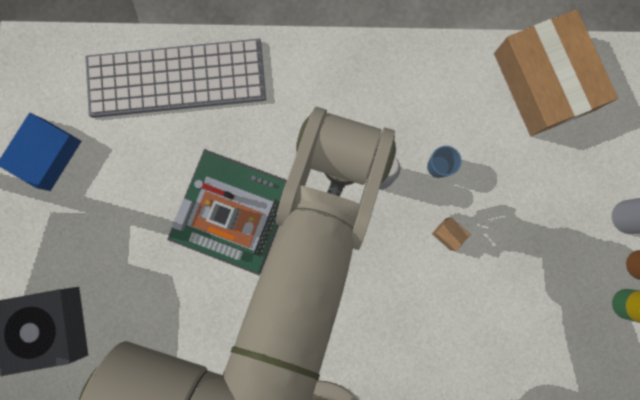

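```bash
python3 -c "
from rig import ctrl
print(ctrl.finish_job())"
```

```text
the job is handed in; nothing more can be done
None
```

I opened the catch, set the cooler down over both studs and let it go. I then pushed it home, shut the catch behind it, backed the arm clear and handed the job in at about 32.6 s. `finish_job` gives no verdict, so the results below are my own measurements.

**Catch**
- It opened to about 1.41 rad, against the required 1.1.
- It was pushed shut against its stop at about 4.5 N. The final angle reads 0.017 rad from the side camera and about 0.00 rad from the top camera.

**Cooler**
- It was gripped at 45.5 mm and weighed about 6.1 N. After release the gripper was open 81 mm around the 46 mm pot, and the pictures showed both studs up through the wide ends of the keyholes.
- I pushed it until the force rose to about 11.6 N and the motion nearly stopped.
- The fit using both cameras puts it at bench x = 13.9 mm, y = -0.4 mm, against 14 and 0 for home. Its yaw matches the bench within 0.001 rad.
- The model outline lies flat on it in both pictures, with both studs at the narrow slot ends.

**Bystanders**
- The mug and carton stood where they had been. In the last top picture the flask was mostly hidden behind the arm, but the arm never came close enough to touch it.

**Disagreements**
- The final single-camera cooler fits caught wrong edges: x = 10.7 mm from the side and 21.7 mm from the top. I trusted the joint fit, the outline check and the push contact instead.
- The measured bench yaw is 2.80 rad, not the 1.1 to 2.0 rad stated. All bench features agreed on it, so I used the measured value.

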